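Check steel rings on an x-y ring gauge

TASK

Lay the two or three loose steel rings flat on the gauge's carrier plate, slide the carrier until the bore of the square setting block is centred under the fixed probe, and with it there turn the dial's knob until its pointer stands at the zero mark. Then slide the carrier by its handle to bring each ring in turn, from the largest to the smallest, centred under the probe, pausing a full second at each with the ring resting untouched on the plate. Finally put all the rings flat, side by side, in the blue tray, leave the dial at zero, and neither strike the probe nor disturb the bottle, the wrapped stack or the spanner.

Things in the scene. Friction and masses are not known exactly. Their poses are not given: they have to be found in the camera images.
- gauge: the ring gauge, a fixed machine: grey base plate (x -105..105, y -310..150 mm, 10 mm thick) with a stand column (32 mm thick, at x +150 mm) behind it that carries the probe on a level arm at z 225 mm. Origin on the bench exactly under the probe tip; its x and y are the directions of the two slides, z up. The carrier is far to -y for loading and is brought to +y under the probe
- probe_tip (a point): tip of the fixed probe, a slim upright aluminium pen (20 mm thick, pointed for the last 25 mm) that hangs from the stand's arm; the tip is 85 mm above the bench, 35 mm above the carrier plate. It is delicate: do not strike it with the arm
- plate (a point): centre of the carrier plate's upper face, 50 mm above the bench; axes as the gauge's. The aluminium plate is 160 x 160 mm with a lip 6 mm high around its edge (flat inside: 156 x 156 mm); rings may stand anywhere on it.
- handle_top (a point): top centre of the carrier's handle, on a tongue at its -x edge: an upright black round post 18 mm in diameter and 45 mm high (its foot is 50 mm above the bench), at (-135, 0) mm from the plate's centre. Grasp it from above to move the carrier in x and y together; it slides freely (1.5 N of friction along each axis) and stays where it is left
- setting_bore (a point): centre of the bore (18 mm) at the top of the setting block, a dark steel square block 40 x 40 x 20 mm fixed on the carrier plate at (35, 42) mm from its centre. Crosses scribed on the plate at (35,-42), (-35,-42), (-35,42) mm are good places for three rings
- slide_x (a joint): carrier travel along the gauge's x in m, -0.065 to 0.065; at 0 the plate's centre is level with the probe in x
- slide_y (a joint): carrier travel along the gauge's y in m, 0 (plate's centre 180 mm to the -y side of the probe, clear for loading) to 0.245; at 0.18 the plate's centre is level with the probe in y
- dial: the fixed round zero dial, a grey drum 84 mm in diameter and 40 mm high with a white scale on top. Origin at the centre of its underside; the zero mark is the single black raised block on the rim of the scale, in its -x direction
- zero_knob (a joint): angle of the dial's black knob in rad; 0 when its pointer is at the zero mark, growing counter-clockwise seen from above, from -2.6 to 2.6. It turns stiffly enough to stay where it is left (0.04 N m)
- knob_top (a point): top centre of the knob, 70 mm above the bench. The knob is an upright bar 30 mm long (x), 10 mm thick (y), 24 mm high, turning about its middle; this point's axes turn with it, and a thin pointer lies at the bar's foot along its -x direction. The white scale below is at 41 mm height
- tray: the blue open tray for checked rings, fixed: 240 (x) x 170 (y) x 25 mm high, walls and floor about 4 to 5 mm thick. Origin at the centre of its underside
- ring_a: steel ring, 56 mm outside diameter, 40 mm bore, 20 mm high, lying flat on the bench at the start. Origin at the centre of its underside, z along its axis. May be absent
- ring_b: steel ring, 48 mm outside diameter, 32 mm bore, 20 mm high, lying flat on the bench at the start. Origin at the centre of its underside, z along its axis. May be absent
- ring_c: steel ring, 40 mm outside diameter, 25 mm bore, 20 mm high, lying flat on the bench at the start. Origin at the centre of its underside, z along its axis. May be absent
- ring_d: steel ring, 32 mm outside diameter, 18 mm bore, 20 mm high, lying flat on the bench at the start. Origin at the centre of its underside, z along its axis. May be absent
- oil_bottle: bystander: white plastic bottle 56 mm in diameter, 110 mm high; leave alone
- wrapped_stack: bystander: stack of rings in yellowish film, 72 mm in diameter, 78 mm high; leave alone
- spanner: bystander: steel spanner 160 mm long; leave alone
- probe: the probe itself (fixed); its origin is the same as the gauge's
Things that resemble listed ones, but are neither listed nor needed, are in the scene too. Leave any purple look-alike of the dial alone. What is shaped like the ring_b but brown is not meant.

How it is judged:
By the outcome, as a careful person would: the job done as asked, in the order asked, and still so for the second after the job is handed in, with the robot touching nothing.
Of ring_a, ring_b, ring_c, ring_d only 2 to 3 are there at a start; the rules pass over those that are not, and their reading is None.
At some moment in a run one of ring_a, ring_b, ring_c, ring_d may be knocked a few centimetres aside while the robot is not near it.
Once in a run the grip may slacken for a moment while it holds something.
It also fails if it takes over 210 s, if anything falls off the work surface, if the arm or the gripper's body presses on something with over 40 N, if the wrist force passes 120 N, or if a joint passes its speed limit or range.

ROBOT

A 6-joint arm with a two-finger parallel gripper is mounted at the origin on the work surface. World frame = base frame: x ahead of the robot, y to its left, z up, the work surface at z = 0. Lengths are in mm, angles in rad, forces in N, time in s.
With the tool pointing down it reaches from about 250 to 850 mm from the base axis. Payload 12.5 kg.
Tool frame: the origin (TCP) lies at the very end of the fingers, on their centre line; the grasp point (between the pads) lies manip.tcp_to_grasp behind it (manip.tcp_to_grasp is the distance from the TCP to the grasp point, in mm); z points along the fingers, y is the line along which they close (so a half turn about z gives the same grasp; the last joint's range is limited). The gripper opens to 93 mm and grips with 3 to 60 N. Pads are 15 mm wide; open, the fingers measure 128 mm over their backs; the gripper's body (75 mm by 188 mm) begins 65 mm behind the grasp point.
Start: joints at [-1.289, 0.351, 1.652, -0, 1.139, -0.085], TCP at [197.265, -513.392, 218.633] pointing down, gripper open.
Joint ranges: [-2.75, 2.75], [-0.79, 2.1], [0.01, 2.65], [-1.57, 4.71], [0.07, 3.14], [-2.87, 2.87]. Speed limits (rad/s): [2.22, 2.22, 2.79, 3.14, 3.14, 3.14].

INTERFACE

Orientations are given as a unit quaternion [x, y, z, w].
In Python, from plant import telemetry, eyes, job_done, manip gives the robot as it stands.
- The arm moves only by the tool apply_moves, never from a script. Its argument "increments" is a list of rows, each a list of 7 numbers: the shift along the tool's x, y, z in units of 2 cm (1.0 is 2 cm), then the turn, a rotation vector about the tool's x, y, z in units of pi rad (1.0 is pi rad), then the opening, from -1 (shut) to 1 (fully open). A call has 1 to 12 rows; each row shifts and turns the commanded pose from where the row before left it, along the tool's axes as they then stand; what a row does not reach is not made up. A row lasts 1/10 s, in which the tool goes at most 50 mm and 8.59 degrees, less where a joint would pass 70% of its speed; a pose out of reach is approached as far as the arm can. A call with a number of a shift or a turn outside -1 to 1 is refused whole. A call with a gripper value outside its range is refused whole. The fingers move at their own pace and stop on an object; "squeeze" is the grip in N (left out, the last holds). Time passes only in rows, so rows that do not move let the fingers close. It gives the time, the measured TCP pose, the force, the opening and the grip force at its end, in the units of the state.
- telemetry.read_state(): the state, without advancing time (a new reading comes with each control period).
- eyes.capture(name): name is "side" or "top" or "wrist"; returns (picture, depth): 420x560x3 uint8, blue, green, red; 420x560 float32, mm along the optical axis (not along the pixel's ray), 0 where there is no reading.
- eyes.camera_model(name): a dict with "vfov" (degrees; the focal length in pixels is half the picture's height over the tangent of half this angle, whatever the lens; pixels are square), "cx", "cy" (the principal point, pixels), "world_from_camera" (4x4, takes a point from camera to world coordinates). Camera axes: x right, y up, looking along -z (the intrinsics and any distortion apply to the point x, -y, -z); pixel columns grow to the right and rows downward; lengths in mm; the calibration is good to about 2 mm. The wrist camera is an equidistant fisheye: a pixel r from the principal point sees the ray r / f radians off the axis. A picture is of the moment at which its call begins: read the wrist's pose just before it. camera_model takes no time and is no camera call; for the wrist camera it gives the pose at the moment of the call.
- job_done(): hands the job in; it is judged then, once.
The state is a dict: "t": time; "joint_pos": joint angles; "qvel": joint speeds; "joint_efforts": joint torques, N m; "position": TCP position; "orientation": TCP orientation; "contact_force": force on the tool from outside, world axes, zero at the start; "wrist_torque": the same for the moment, N m; "grip_width": finger opening in mm; "gripper_force": force on a finger pad.
Only numpy, scipy, OpenCV 4.12 (cv2) and the standard library are available. Lean on these libraries where they do the work, as an engineer would, in place of code of your own. Each camera call takes 0.05 s, during which the arm holds its last target. There are 200 camera calls.

## Working session

There is one attempt and no reset: what is moved stays moved. The work goes in short steps, Python scripts to look and compute and a tool call to move; the robot and the scene stay as the last step left them, time stands still between calls to the robot, and variables do not carry over. Pictures are saved under pics/ and viewed, at most 14 in all, crops included, and the job is handed in when it is done.

Besides the shell and the picture viewer there is one more tool, called after "Emit:" by a JSON object that holds its "name" and its "arguments", one argument or row to a line. apply_moves: Moves the arm, as the interface text tells. Its arguments: {"type":"object","properties":{"increments":{"type":"array"},"squeeze":{"type":"number"}},"required":["increments"]}

```bash
ls; mkdir -p pics; python3 - <<'E'
from plant import telemetry, eyes, manip
import cv2,numpy as np
print(telemetry.read_state(), manip.tcp_to_grasp)
for n in ("top","side","wrist"):
    m=eyes.camera_model(n); print(n,m)
    p,d=eyes.capture(n); cv2.imwrite(f"pics/{n}0.png",p); np.save(f"pics/{n}0.npy",d)
E
```

```text
pics
{'t': 0.0, 'joint_pos': array([-1.28856770e+00,  3.51249323e-01,  1.65245450e+00,  2.44946646e-05,
        1.13910088e+00, -8.46041346e-02]), 'qvel': array([ 4.80013590e-05, -1.89711467e-03, -2.39820421e-04,  1.82649680e-04,
        4.76793083e-04,  1.15529045e-04]), 'joint_efforts': array([ 1.71479376e-03, -4.97324288e+01, -2.85252106e+01,  6.99800625e-02,
        2.57975841e-02, -1.07921464e-04]), 'position': array([ 197.1900963 , -513.04907036,  218.08270773]), 'orientation': array([ 9.83227075e-01,  1.82384628e-01, -4.87186746e-05, -6.04163516e-04]), 'contact_force': array([ 0.03999282,  0.58667923, -0.15055498]), 'wrist_torque': array([ 0.02150744,  0.02901078, -0.0268903 ]), 'gripper_force': 0.0, 'grip_width': 92.77553741261367} 18.8
top {'vfov': 56.54680986888412, 'cx': 276.455657279968, 'cy': 209.3155118124949, 'world_from_camera': array([[-2.89956044e-02,  9.98574562e-01, -4.48118193e-02,
         4.60552960e+02],
       [-9.99470142e-01, -2.83000398e-02,  1.60792621e-02,
         6.99071846e+01],
       [ 1.47881658e-02,  4.52543033e-02,  9.98866036e-01,
         1.273
[... 294 characters left out ...]
  [-6.79137481e-01, -3.96294309e-01,  6.17837440e-01,
         8.29012810e+02],
       [-2.14475847e-03,  8.42795462e-01,  5.38229699e-01,
         7.59997278e+02],
       [ 0.00000000e+00,  0.00000000e+00,  0.00000000e+00,
         1.00000000e+00]])}
wrist {'vfov': 65.70646984690485, 'cx': 283.08864266815715, 'cy': 208.11038373768247, 'world_from_camera': array([[ 3.58103777e-01,  9.02626470e-01,  2.38803562e-01,
         2.61873420e+02],
       [-9.33679774e-01,  3.46723581e-01,  8.95814616e-02,
        -4.87186204e+02],
       [-1.94022766e-03, -2.55045516e-01,  9.66927102e-01,
         3.82765442e+02],
       [ 0.00000000e+00,  0.00000000e+00,  0.00000000e+00,
         1.00000000e+00]])}
```

View pics/top0.png

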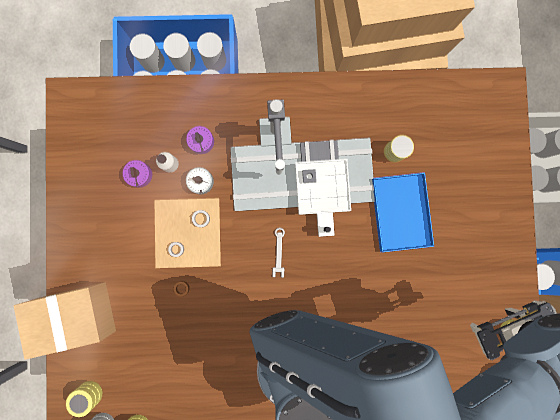

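View pics/side0.png

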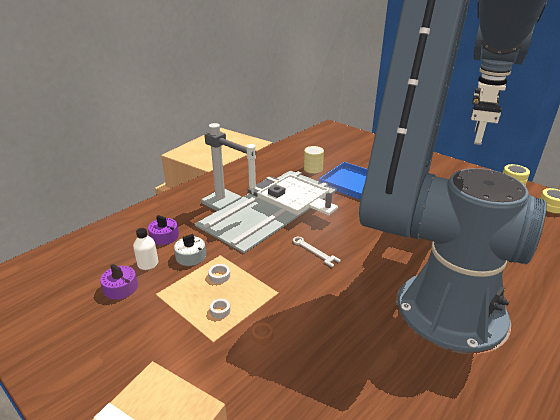

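Top view: bright rings at (200,219) and (176,250) on the mat, brown look-alike at (182,288). The white dial is at (199,181), with purple dials at (199,139) and (136,173). The probe is at about (280,166), the carrier at (323,187), the handle at (326,229) and the tray at (403,213). I'll measure next.

```bash
cat > h.py <<'E'
import numpy as np, cv2
from plant import telemetry, eyes, manip
def f(m): return 210/np.tan(np.radians(m["vfov"]/2))
def ray(m,u,v,fish=False):
    a=(np.asarray(u,float)-m["cx"])/f(m); b=(np.asarray(v,float)-m["cy"])/f(m)
    if fish:
        r=np.hypot(a,b); s=np.where(r>1e-9,np.tan(r)/np.maximum(r,1e-9),1); a=a*s;b=b*s
    return np.stack([a,-b,-np.ones_like(a)],-1)   # unit depth
def pts(m,d,u,v,fish=False):
    T=m["world_from_camera"]; return (ray(m,u,v,fish)*np.asarray(d)[...,None])@T[:3,:3].T+T[:3,3]
def onz(m,u,v,z,fish=False):
    T=m["world_from_camera"]; r=ray(m,u,v,fish)@T[:3,:3].T; return T[:3,3]+r*((z-T[2,3])/r[...,2])[...,None]
def proj(m,P,fish=False):
    T=m["world_from_camera"]; c=(np.asarray(P,float)-T[:3,3])@T[:3,:3]; x,y,w=c[...,0],-c[...,1],-c[...,2]
    if fish:
        h=np.hypot(x,y); k=np.where(h>1e-9,np.arctan2(h,w)/np.maximum(h,1e-9),1/w)
    else: k=1/w
    return np.stack([m["cx"]+f(m)*x*k,m["cy"]+f(m)*y*k],-1)
def cloud(n,p,d,m):
    v,u=np.mgrid[:420,:560]; ok=d>0
    return pts(m,d[ok],u[ok],v[ok],n=="wrist"),p[ok]
def two(m1,uv1,m2,uv2,f1=False,f2=False):
    A=[];b=[]
    for m,uv,fi in((m1,uv1,f1),(m2,uv2,f2)):
        T=m["world_from_camera"]; r=T[:3,:3]@ray(m,*uv,fi); r/=np.linalg.norm(r); M=np.eye(3)-np.outer(r,r); A.append(M); b.append(M@T[:3,3])
    X,*_=np.linalg.lstsq(np.vstack(A),np.hstack(b),rcond=None); return X
def circ(x,y):
    s,*_=np.linalg.lstsq(np.c_[x,y,np.ones_like(x)],x*x+y*y,rcond=None); return s[0]/2,s[1]/2,np.sqrt(s[2]+s[0]**2/4+s[1]**2/4)
E
python3 - <<'E'
from h import *
m=eyes.camera_model("top"); p=cv2.imread("pics/top0.png"); d=np.load("pics/top0.npy")
ms=eyes.camera_model("side"); ps=cv2.imread("pics/side0.png"); ds=np.load("pics/side0.npy")
mw=eyes.camera_model("wrist")
for n,mm,(u,v) in(("mat",m,(187,235)),("ringA",m,(193,219)),("carrier",m,(335,200)),("handle",m,(326,229)),("dial",m,(190,185)),("bottle",m,(400,145)),("tray",m,(403,213)),("table",m,(300,300))):
    print(n,d[v,u],pts(mm,d[v,u],u,v).round(1))
C,_=cloud("top",p,d,m); Cs,_=cloud("side",ps,ds,ms)
for nm,uv,s in(("r1",(200,219),0),("r2",(176,250),0)):
    c=onz(m,*uv,20.); print(nm,c.round(1),end=' ')
    for Q in(C,Cs):
        q=Q[(np.hypot(*(Q[:,:2]-c[:2]).T)<45)&(Q[:,2]>12)&(Q[:,2]<35)]
        r=np.hypot(*(q[:,:2]-q[:,:2].mean(0)).T); print(len(q),np.median(q[:,:],0).round(1),np.percentile(r,[2,98]).round(1),np.ptp(q[:,:2],axis=0).round(1),end=' ')
    print()
a=cv2.resize(p[90:310,110:450],None,fx=2.35,fy=2.35,interpolation=cv2.INTER_CUBIC); cv2.imwrite("pics/topc.png",a)
E
```

```text
mat 1268.0103 [442.5 342.2  -0.7]
ringA 1250.8379 [493.4 317.9  19.2]
carrier 1231.321 [ 539.7 -135.3   48.1]
handle 1180.3723 [449.7 -97.1  94.5]
dial 1231.7921 [600.3 320.5  43. ]
bottle 1212.7367 [ 703.3 -338.8   77.3]
tray 1276.028 [ 493.7 -363.6    5. ]
table 1255.2482 [223.5 -17.7   8.1]
r1 [492.7 295.4  20. ] 124 [494.3 295.7  18.4] [19.8 27.8] [54.6 54.2] 200 [490.3 297.6  19.6] [18.2 29.4] [58.4 56. ] 
r2 [396.1 373.7  20. ] 107 [398.8 376.   18.8] [15.8 24. ] [45.2 48.8] 205 [394.  378.8  19.9] [14.8 25.4] [47.  47.6]
```

View pics/topc.png

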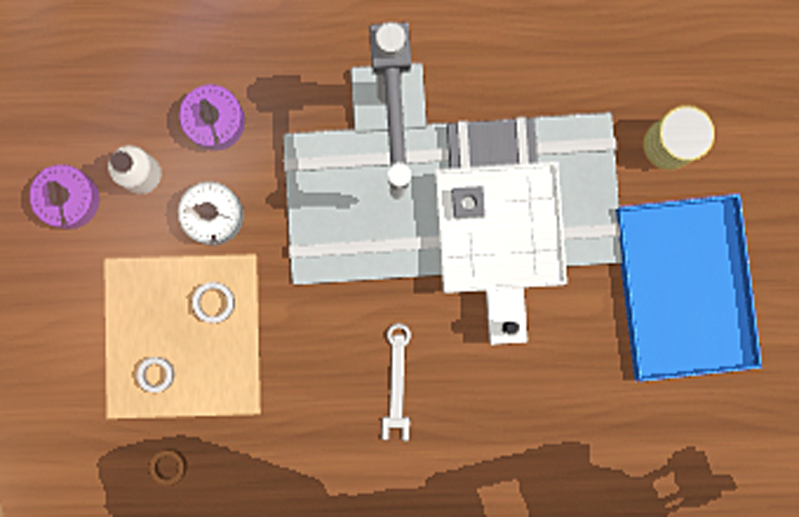

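The crop shows ring 1 at (213,302), the larger one, and ring 2 at (155,374). The brown ring is at (168,466). The dial at (210,212) has its pointer to the right and the zero mark at the bottom. The probe top is at (399,176), the block at (468,203) and the handle top at (510,328). Ring candidates in full-picture pixels: (200,219) matches 56 mm so it is ring_a, (176,250) matches 48 mm so it is ring_b, and (182,288) is brown and not meant. Next I'll work out the gauge frame.

```bash
python3 - <<'E'
from h import *
m=eyes.camera_model("top"); d=np.load("pics/top0.npy"); ms=eyes.camera_model("side")
g=lambda x,y:(110+(x+.5)/2.35-.5, 90+(y+.5)/2.35-.5)
W=lambda x,y,z: onz(m,*g(x,y),float(z))
for a,b,z in(((286,134),(612,113),10),((292,283),(617,262),10),((437,171),(557,165),56),((446,291),(566,284),56)):
    A,B=W(*a,z),W(*b,z); v=A-B; print(A.round(),B.round(),"yaw of +y:",np.degrees(np.arctan2(-v[0],v[1])).round(2))
for n,x,y,z in(("plate c",501,228,56),("handle",510,328,95),("bore",468,203,70),("probe top",399,176,225),("dial",210,212,41),("zero",213,238,41),("tip",236,212,41)): print(n,W(x,y,z).round(1))
for n,q in(("tray",[(619,208),(740,196),(761,367),(637,380)]),): print(n,[W(*c,25)[:2].round() for c in q])
C,_=cloud("top",cv2.imread("pics/top0.png"),d,m)
q=C[(C[:,2]>44)&(C[:,2]<53)&(abs(C[:,0]-560)<90)&(abs(C[:,1]+100)<110)]; print(len(q),q[:,:2].mean(0),cv2.minAreaRect(q[:,:2].astype(np.float32)))
E
```

```text
[725. 190.  10.] [ 743. -264.   10.] yaw of +y: 2.24
[518. 187.  10.] [ 535. -263.   10.] yaw of +y: 2.08
[661. -14.  56.] [ 665. -175.   56.] yaw of +y: 1.36
[500. -21.  56.] [ 505. -182.   56.] yaw of +y: 1.7
plate c [581.9 -97.4  56. ]
handle [448.8 -99.2  95. ]
bore [614.9 -53.   70. ]
probe top [628.3  41.3 225. ]
dial [615.8 292.   41. ]
zero [580.6 288.7  41. ]
tip [614.9 257.1  41. ]
tray [array([ 608., -265.]), array([ 620., -433.]), array([ 385., -451.]), array([ 372., -280.])]
2092 [ 567.7288314  -100.34694622] ((560.795166015625, -97.88536834716797), (182.3706817626953, 163.74981689453125), 2.0902822017669678)
```

Emit:
{"name": "apply_moves", "arguments": {
  "increments": [
    [0, 0, -1, 0, 0, 0.047, 1],
    [0, 0, -1, 0, 0, 0.047, 1],
    [0, 0, -1, 0, 0, 0.025, 1],
    [0, 0, -1, 0, 0, 0, 1],
    [0, 0, -1, 0, 0, 0, 1],
    [0, 0, -1, 0, 0, 0, 1],
    [0, 0, -1, 0, 0, 0, 1]
  ]
}}

```text
t: 0.85
position: [197.2, -513.2, 359.3]
orientation: [1.0, -0.004, -0.0, -0.0]
contact_force: [0.8, -0.9, -0.0]
grip_width: 93.1
gripper_force: 0.0
```

Emit:
{"name": "apply_moves", "arguments": {
  "increments": [
    [0.5, -1, 0, 0, 0, -0.0142, 1],
    [0.5, -1, 0, 0, 0, 0, 1],
    [0.5, -1, 0, 0, 0, 0, 1],
    [0.5, -1, 0, 0, 0, 0, 1],
    [0.5, -1, 0, 0, 0, 0, 1],
    [0.5, -1, 0, 0, 0, 0, 1],
    [0.5, -1, 0, 0, 0, 0, 1],
    [0.5, -1, 0, 0, 0, 0, 1],
    [0.5, -1, 0, 0, 0, 0, 1],
    [0.5, -1, 0, 0, 0, 0, 1],
    [0.5, -1, 0, 0, 0, 0, 1],
    [0.5, -1, 0, 0, 0, 0, 1]
  ]
}}

```text
t: 2.05
position: [309.3, -268.5, 358.5]
orientation: [1.0, 0.019, -0.0, -0.0]
contact_force: [-0.5, 0.2, 0.1]
grip_width: 93.1
gripper_force: 0.0
```

Emit:
{"name": "apply_moves", "arguments": {
  "increments": [
    [0.5, -1, 0, 0, 0, 0, 1],
    [0.5, -1, 0, 0, 0, 0, 1],
    [0.5, -1, 0, 0, 0, 0, 1],
    [0.5, -1, 0, 0, 0, 0, 1],
    [0.5, -1, 0, 0, 0, 0, 1],
    [0.5, -1, 0, 0, 0, 0, 1],
    [0, -1, 0, 0, 0, 0, 1],
    [0, -1, 0, 0, 0, 0, 1],
    [0, -1, 0, 0, 0, 0, 1],
    [0, 0, 0, 0, 0, 0, 1],
    [0, 0, 0, 0, 0, 0, 1]
  ]
}}

```text
t: 3.15
position: [362.3, -87.5, 358.6]
orientation: [1.0, 0.019, 0.0, 0.0]
contact_force: [-0.3, -1.1, -0.6]
grip_width: 93.0
gripper_force: 0.0
```

```bash
python3 - <<'E'
from h import *
s=telemetry.read_state();print(s["position"],s["orientation"])
m=eyes.camera_model("wrist"); np.save("pics/w1m.npy",m)
p,d=eyes.capture("wrist"); cv2.imwrite("pics/w1.png",p); np.save("pics/w1.npy",d)
p,d=eyes.capture("top"); a=cv2.imwrite("pics/t1.png",p)
E
```

```text
[362.26043091 -87.48545853 358.61896092] [9.99814441e-01 1.92631639e-02 2.31632096e-06 1.17779763e-04]
```

View pics/w1.png

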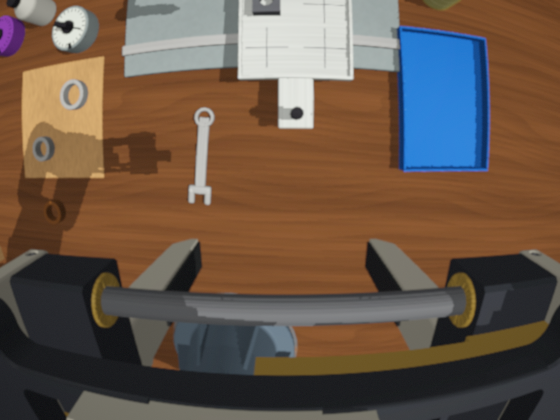

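View pics/t1.png

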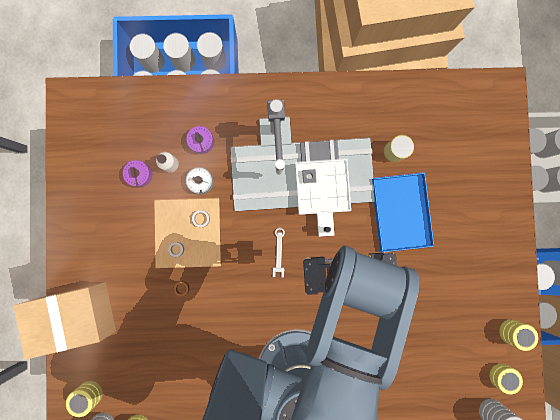

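The only rings on the bench are ring_a and ring_b; the rest of the picture is background stock. I'll go over the mat for a close second view, which also shows the dial.

Emit:
{"name": "apply_moves", "arguments": {
  "increments": [
    [0.17, -1, 0.2, 0, 0, 0, 1],
    [0.17, -1, 0.2, 0, 0, 0, 1],
    [0.17, -1, 0.2, 0, 0, 0, 1],
    [0.17, -1, 0.2, 0, 0, 0, 1],
    [0.17, -1, 0.2, 0, 0, 0, 1],
    [0.17, -1, 0.2, 0, 0, 0, 1],
    [0.17, -1, 0.2, 0, 0, 0, 1],
    [0.17, -1, 0.2, 0, 0, 0, 1],
    [0.17, -1, 0.2, 0, 0, 0, 1],
    [0.17, -1, 0.2, 0, 0, 0, 1],
    [0.17, -1, 0.2, 0, 0, 0, 1],
    [0.17, -1, 0.2, 0, 0, 0, 1]
  ]
}}

```text
t: 4.45
position: [394.5, 154.2, 310.3]
orientation: [1.0, 0.018, -0.0, 0.0]
contact_force: [1.3, -0.1, 0.3]
grip_width: 92.9
gripper_force: 0.0
```

Emit:
{"name": "apply_moves", "arguments": {
  "increments": [
    [0.17, -1, 0.2, 0, 0, 0, 1],
    [0.17, -1, 0.2, 0, 0, 0, 1],
    [0.17, -1, 0.2, 0, 0, 0, 1],
    [0.17, -1, 0.2, 0, 0, 0, 1],
    [0.17, -1, 0.2, 0, 0, 0, 1],
    [0.17, -1, 0.2, 0, 0, 0, 1],
    [0.17, -1, 0.2, 0, 0, 0, 1],
    [0.17, -1, 0.2, 0, 0, 0, 1],
    [0.17, -1, 0.2, 0, 0, 0, 1],
    [0, 0, 0, 0, 0, 0, 1],
    [0, 0, 0, 0, 0, 0, 1]
  ]
}}

```text
t: 5.55
position: [418.2, 334.4, 274.3]
orientation: [1.0, 0.019, -0.0, 0.0]
contact_force: [-0.1, -0.7, 0.2]
grip_width: 93.2
gripper_force: 0.0
```

```bash
python3 - <<'E'
from h import *
s=telemetry.read_state();print(s["position"],s["orientation"])
m=eyes.camera_model("wrist"); np.save("pics/w2m.npy",m)
p,d=eyes.capture("wrist"); cv2.imwrite("pics/w2.png",p); np.save("pics/w2.npy",d)
C,_=cloud("wrist",p,d,m)
for c in((492,297),(396,378)):
    q=C[(np.hypot(*(C[:,:2]-c).T)<45)&(C[:,2]>14)&(C[:,2]<35)]
    if len(q): (x,y),wh,a=cv2.minAreaRect(q[:,:2].astype(np.float32)); print(len(q),np.median(q[:,2]),(x,y),wh)
q=C[(np.hypot(*(C[:,:2]-(616,292)).T)<60)&(C[:,2]>35)&(C[:,2]<50)];print(len(q),cv2.minEnclosingCircle(q[:,:2].astype(np.float32)) if len(q) else 0)
E
```

```text
[418.18386338 334.36603231 274.26341966] [ 9.99824936e-01  1.87054360e-02 -3.19613994e-04  3.19481122e-04]
722 18.19797575127859 (493.7779846191406, 297.69293212890625) (54.875736236572266, 55.43760681152344)
578 18.293533413215954 (397.32257080078125, 377.7489929199219) (47.27178192138672, 47.04169464111328)
2839 ((614.4706420898438, 296.9347229003906), 42.12242889404297)
```

View pics/w2.png

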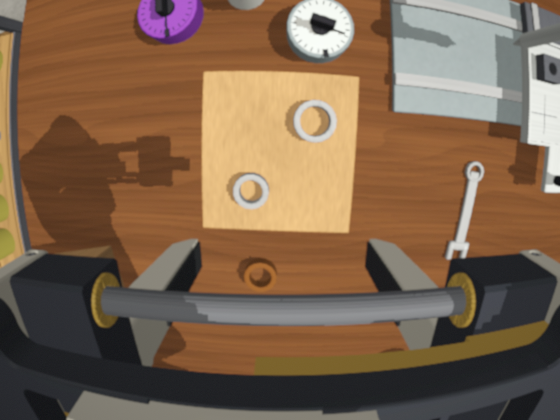

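The wrist view shows ring_a at (315,121), ring_b at (251,190), the brown ring at (260,275) and the dial at (320,28). Both views agree: ring_a at (494,297) with 55 mm across, ring_b at (397,378) with 47 mm across. Picking ring_a.

Emit:
{"name": "apply_moves", "arguments": {
  "increments": [
    [0.465, 0.25, 1, 0, 0, 0, 1],
    [0.465, 0.25, 1, 0, 0, 0, 1],
    [0.465, 0.25, 1, 0, 0, 0, 1],
    [0.465, 0.25, 1, 0, 0, 0, 1],
    [0.465, 0.25, 1, 0, 0, 0, 1],
    [0.465, 0.25, 1, 0, 0, 0, 1],
    [0.465, 0.25, 1, 0, 0, 0, 1],
    [0.465, 0.25, 1, 0, 0, 0, 1],
    [0, 0, 1, 0, 0, 0, 1],
    [0, 0, 1, 0, 0, 0, 1],
    [0, 0, 1, 0, 0, 0, 1],
    [0, 0, 0, 0, 0, 0, 1]
  ]
}}

```text
t: 6.8
position: [492.7, 296.2, 52.9]
orientation: [1.0, 0.018, -0.002, 0.001]
contact_force: [-0.4, 0.6, 0.4]
grip_width: 93.2
gripper_force: 0.0
```

Emit:
{"name": "apply_moves", "arguments": {
  "increments": [
    [0.05, -0.04, 0.8, 0, 0, 0, 1],
    [0, 0, 0.8, 0, 0, 0, 1],
    [0, 0, 0.6, 0, 0, 0, 1],
    [0, 0, 0.1, 0, 0, 0, 1],
    [0, 0, 0, 0, 0, 0, -1],
    [0, 0, 0, 0, 0, 0, -1],
    [0, 0, 0, 0, 0, 0, -1],
    [0, 0, 0, 0, 0, 0, -1],
    [0, 0, 0, 0, 0, 0, -1],
    [0, 0, 0, 0, 0, 0, -1]
  ],
  "squeeze": 30
}}

```text
t: 7.8
position: [494.8, 298.6, 8.9]
orientation: [1.0, 0.019, 0.0, 0.0]
contact_force: [-0.2, -1.4, 4.2]
grip_width: 55.4
gripper_force: 30.0
```

Emit:
{"name": "apply_moves", "arguments": {
  "increments": [
    [0, 0, -1, 0, 0, 0, -1],
    [0, 0, -1, 0, 0, 0, -1],
    [0, 0, -1, 0, 0, 0, -1],
    [0, 0, -1, 0, 0, 0, -1],
    [0, 0, -1, 0, 0, 0, -1],
    [0, 0, -1, 0, 0, 0, -1],
    [0, 0, -1, 0, 0, 0, -1],
    [-0.2, 0.7, -0.5, 0, 0, 0, -1],
    [-0.2, 1, 0, 0, 0, 0, -1],
    [-0.2, 1, 0, 0, 0, 0, -1],
    [-0.2, 1, 0, 0, 0, 0, -1],
    [0, 0, 0, 0, 0, 0, -1]
  ]
}}

```text
t: 9.0
position: [480.5, 221.6, 158.1]
orientation: [1.0, 0.018, -0.001, 0.0]
contact_force: [1.1, 0.5, -1.2]
grip_width: 56.0
gripper_force: 30.0
```

Emit:
{"name": "apply_moves", "arguments": {
  "increments": [
    [-0.05, 1, 0, 0, 0, 0, -1],
    [-0.05, 1, 0, 0, 0, 0, -1],
    [-0.05, 1, 0, 0, 0, 0, -1],
    [-0.05, 1, 0, 0, 0, 0, -1],
    [-0.05, 1, 0, 0, 0, 0, -1],
    [-0.05, 1, 0, 0, 0, 0, -1],
    [-0.05, 1, 0, 0, 0, 0, -1],
    [-0.05, 1, 0, 0, 0, 0, -1],
    [-0.05, 1, 0, 0, 0, 0, -1],
    [-0.05, 1, 0, 0, 0, 0, -1],
    [-0.05, 1, 0, 0, 0, 0, -1],
    [0, 0.5, 0, 0, 0, 0, -1]
  ]
}}

```text
t: 10.2
position: [478.8, -7.2, 158.3]
orientation: [1.0, 0.018, -0.0, 0.0]
contact_force: [0.0, 1.0, -1.4]
grip_width: 55.5
gripper_force: 30.0
```

Emit:
{"name": "apply_moves", "arguments": {
  "increments": [
    [0, 1, 0, 0, 0, 0, -1],
    [0, 1, 0, 0, 0, 0, -1],
    [0, 1, 0, 0, 0, 0, -1],
    [0, 1, 0, 0, 0, 0, -1],
    [0, 1, 0, 0, 0, 0, -1],
    [0, 1, 0, 0, 0, 0, -1],
    [0, 0.6, 0, 0, 0, 0, -1],
    [0, 0, 0, 0, 0, 0, -1],
    [0, 0, 0, 0, 0, 0, -1]
  ]
}}

```text
t: 11.1
position: [483.9, -137.5, 158.5]
orientation: [1.0, 0.019, -0.0, -0.0]
contact_force: [-0.3, 0.7, -2.3]
grip_width: 55.6
gripper_force: 30.0
```

```bash
python3 - <<'E'
from h import *
s=telemetry.read_state();print(s["position"],s["orientation"],s["grip_width"])
m=eyes.camera_model("wrist"); np.save("pics/w3m.npy",m)
p,d=eyes.capture("wrist"); cv2.imwrite("pics/w3.png",p); np.save("pics/w3.npy",d)
E
```

```text
[ 483.93859452 -137.49024001  158.45068072] [ 9.99826052e-01  1.86493664e-02 -1.77669962e-04 -1.89780459e-04] 55.60278366280205
```

View pics/w3.png

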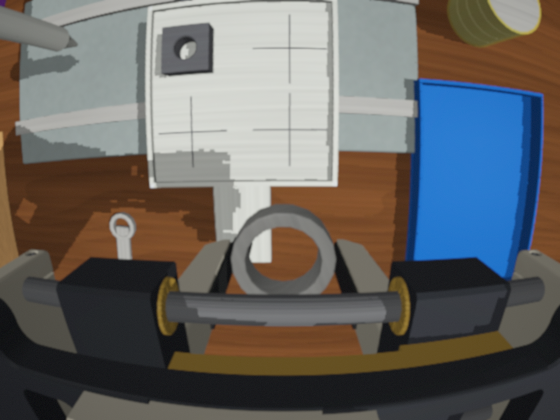

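The block bore is at (188,48). The crosses are at (291,47), (290,130) and (193,130), and the probe point is at (70,43).

```bash
python3 - <<'E'
from h import *
m=np.load("pics/w3m.npy",allow_pickle=True).item(); d=np.load("pics/w3.npy")
W=lambda u,v,z: onz(m,u,v,float(z),True)
P={"35,-42":W(291,47,50),"-35,-42":W(290,130,50),"-35,42":W(193,130,50),"bore":W(188,48,70),"tip":W(71,43,85)}
for k,v in P.items(): print(k,v.round(1))
c=(P["35,-42"]+P["-35,42"])/2; print("centre",c, "bore depth z",pts(m,d[55,170],170,55,True))
e=P["-35,42"]-P["-35,-42"]; print(np.degrees(np.arctan2(-e[0],e[1]))); e=P["35,-42"]-P["-35,-42"]; print(np.degrees(np.arctan2(e[1],e[0])))
mt=eyes.camera_model("top"); t=lambda x,y:(110+(x+.5)/2.35-.5, 90+(y+.5)/2.35-.5)
print("bore tri",two(m,(188,48),mt,t(468,203),True,False))
E
```

```text
35,-42 [ 619.4 -137.9   50. ]
-35,-42 [ 548.4 -139.7   50. ]
-35,42 [547.1 -57.1  50. ]
bore [614.4 -56.3  70. ]
tip [628.1  48.6  85. ]
centre [583.23696422 -97.47261089  50.        ] bore depth z [609.76039339 -40.83287735  68.78060339]
0.9274649387034946
1.451960805450955
bore tri [616.08266994 -53.85169467  62.178072  ]
```

Emit:
{"name": "apply_moves", "arguments": {
  "increments": [
    [1, 0.04, 0, 0, 0, 0, -1],
    [1, 0.04, 0, 0, 0, 0, -1],
    [1, 0.04, 0, 0, 0, 0, -1],
    [1, 0.04, 0, 0, 0, 0, -1],
    [1, 0.04, 0, 0, 0, 0, -1],
    [1, 0.04, 0, 0, 0, 0, -1],
    [0.75, 0.04, 0.5, 0, 0, 0, -1],
    [0, 0, 1, 0, 0, 0, -1],
    [0, 0, 1, 0, 0, 0, -1],
    [0, 0, 1, 0, 0, 0, -1],
    [0, 0, 0.6, 0, 0, 0, -1],
    [0, 0, 0, 0, 0, 0, -1]
  ]
}}

```text
t: 12.35
position: [618.3, -137.6, 75.1]
orientation: [1.0, 0.019, -0.001, -0.0]
contact_force: [-0.6, 0.5, -1.4]
grip_width: 55.7
gripper_force: 30.0
```

Emit:
{"name": "apply_moves", "arguments": {
  "increments": [
    [0, 0, 0.5, 0, 0, 0, -1],
    [0, 0, 0.15, 0, 0, 0, -1],
    [0, 0, 0.1, 0, 0, 0, -1],
    [0, 0, 0, 0, 0, 0, -1],
    [0, 0, 0, 0, 0, 0, -1]
  ]
}}

```text
t: 12.85
position: [619.4, -138.6, 62.0]
orientation: [1.0, 0.019, 0.0, 0.0]
contact_force: [0.0, 0.7, -2.9]
grip_width: 55.6
gripper_force: 30.0
```

Emit:
{"name": "apply_moves", "arguments": {
  "increments": [
    [0, 0, 0.08, 0, 0, 0, -1],
    [0, 0, 0.05, 0, 0, 0, -1],
    [0, 0, 0, 0, 0, 0, -1],
    [0, 0, 0, 0, 0, 0, -1]
  ]
}}

```text
t: 13.25
position: [619.2, -138.5, 59.0]
orientation: [1.0, 0.019, -0.0, -0.0]
contact_force: [0.1, -0.3, -1.0]
grip_width: 55.3
gripper_force: 30.0
```

Emit:
{"name": "apply_moves", "arguments": {
  "increments": [
    [0, 0, 0, 0, 0, 0, 0.6],
    [0, 0, 0, 0, 0, 0, 0.6],
    [0, 0, 0, 0, 0, 0, 0.6],
    [0, 0, -0.5, 0, 0, 0, 0.6],
    [0, 0, -1, 0, 0, 0, 0.6],
    [0, 0, -1, 0, 0, 0, 0.6],
    [0, 0, -1, 0, 0, 0, 0.6],
    [0, 0, -1, 0, 0, 0, 0.6],
    [-1, 0, -0.5, 0, 0, 0, 0.6],
    [-1, 0, 0, 0, 0, 0, 0.6],
    [-1, 0, 0, 0, 0, 0, 0.6],
    [-1, 0, 0, 0, 0, 0, 0.6]
  ]
}}

```text
t: 14.45
position: [538.6, -141.6, 160.0]
orientation: [1.0, 0.019, 0.0, 0.0]
contact_force: [0.4, -0.5, 0.7]
grip_width: 74.2
gripper_force: 0.0
```

Emit:
{"name": "apply_moves", "arguments": {
  "increments": [
    [-1, 0, 0, 0, 0, 0, 0.6],
    [-1, 0, 0, 0, 0, 0, 0.6],
    [-1, 0, 0, 0, 0, 0, 0.6],
    [-0.1, -1, 0, 0, 0, 0, 0.6],
    [-0.1, -1, 0, 0, 0, 0, 0.6],
    [-0.1, -1, 0, 0, 0, 0, 0.6],
    [-0.1, -1, 0, 0, 0, 0, 0.6],
    [-0.1, -1, 0, 0, 0, 0, 0.6],
    [-0.1, -1, 0, 0, 0, 0, 0.6],
    [-0.1, -1, 0, 0, 0, 0, 0.6],
    [-0.1, -1, 0, 0, 0, 0, 0.6],
    [-0.1, -1, 0, 0, 0, 0, 0.6]
  ]
}}

```text
t: 15.65
position: [454.6, 36.2, 159.9]
orientation: [1.0, 0.019, 0.001, 0.0]
contact_force: [0.6, 0.0, -0.6]
grip_width: 74.5
gripper_force: 0.0
```

Emit:
{"name": "apply_moves", "arguments": {
  "increments": [
    [-0.1, -1, 0, 0, 0, 0, 0.6],
    [-0.1, -1, 0, 0, 0, 0, 0.6],
    [-0.1, -1, 0, 0, 0, 0, 0.6],
    [-0.1, -1, 0, 0, 0, 0, 0.6],
    [-0.1, -1, 0, 0, 0, 0, 0.6],
    [-0.1, -1, 0, 0, 0, 0, 0.6],
    [-0.1, -1, 0, 0, 0, 0, 0.6],
    [-0.1, -1, 0, 0, 0, 0, 0.6],
    [-0.1, -1, 0, 0, 0, 0, 0.6],
    [-0.1, -1, 0, 0, 0, 0, 0.6],
    [-0.1, -1, 0, 0, 0, 0, 0.6],
    [0, 0, 0, 0, 0, 0, 0.6]
  ]
}}

```text
t: 16.85
position: [424.2, 256.0, 159.8]
orientation: [1.0, 0.02, 0.001, -0.0]
contact_force: [-0.2, -0.1, -0.2]
grip_width: 74.4
gripper_force: 0.0
```

```bash
python3 - <<'E'
from h import *
s=telemetry.read_state();print(s["position"],s["orientation"],s["t"])
m=eyes.camera_model("wrist"); 
p,d=eyes.capture("wrist"); cv2.imwrite("pics/w4.png",p)
pt,dt=eyes.capture("top"); cv2.imwrite("pics/t4.png",pt)
C,_=cloud("wrist",p,d,m); D,_=cloud("top",pt,dt,eyes.camera_model("top"))
for n,C in(("w",C),("t",D)):
  for c,z in(((494,297),17),((397,378),17),((619,-138),67)):
    q=C[(np.hypot(*(C[:,:2]-c).T)<45)&(C[:,2]>z-4)&(C[:,2]<z+6)]
    if len(q): (x,y),wh,a=cv2.minAreaRect(q[:,:2].astype(np.float32)); print(n,len(q),np.median(q[:,2]),(x,y),wh)
E
```

```text
[424.18604671 255.98237086 159.76004532] [ 9.99805564e-01  1.97089544e-02  5.18716668e-04 -3.50516362e-04] 16.85
w 926 18.338360325941665 (397.7157897949219, 377.5365295410156) (47.046661376953125, 47.006134033203125)
t 124 69.36602528793617 (617.6430053710938, -138.8788604736328) (53.48054504394531, 53.37784957885742)
```

Emit:
{"name": "apply_moves", "arguments": {
  "increments": [
    [-0.18, -1, 0, 0, 0, 0, 0.6],
    [-0.18, -1, 0, 0, 0, 0, 0.6],
    [-0.18, -1, 0, 0, 0, 0, 0.6],
    [-0.18, -1, 0.5, 0, 0, 0, 0.6],
    [-0.18, -1, 1, 0, 0, 0, 0.6],
    [-0.2, -1.0, 1, 0, 0, 0, 0.6],
    [0, -0.13, 1, 0, 0, 0, 0.6],
    [0, 0, 1, 0, 0, 0, 0.6],
    [0, 0, 1, 0, 0, 0, 0.6],
    [0, 0, 0, 0, 0, 0, 0.6]
  ]
}}

```text
t: 17.95
position: [397.0, 374.4, 47.3]
orientation: [1.0, 0.018, -0.002, 0.001]
contact_force: [-0.6, -0.8, -0.8]
grip_width: 74.3
gripper_force: 0.0
```

Emit:
{"name": "apply_moves", "arguments": {
  "increments": [
    [0, -0.06, 0.8, 0, 0, 0, 0.6],
    [0, 0, 0.8, 0, 0, 0, 0.6],
    [0, 0, 0.35, 0, 0, 0, 0.6],
    [0, 0, 0, 0, 0, 0, 0.6],
    [0, 0, 0, 0, 0, 0, -1],
    [0, 0, 0, 0, 0, 0, -1],
    [0, 0, 0, 0, 0, 0, -1],
    [0, 0, 0, 0, 0, 0, -1],
    [0, 0, 0, 0, 0, 0, -1],
    [0, 0, -1, 0, 0, 0, -1],
    [0, 0, -1, 0, 0, 0, -1],
    [0, 0, -1, 0, 0, 0, -1]
  ]
}}

```text
t: 19.15
position: [397.4, 377.1, 70.5]
orientation: [1.0, 0.019, -0.0, 0.0]
contact_force: [0.2, 0.7, -1.7]
grip_width: 47.9
gripper_force: 3.0
```

The grip has slackened to 3 N. I'll hold still until it recovers.

Emit:
{"name": "apply_moves", "arguments": {
  "increments": [
    [0, 0, 0, 0, 0, 0, -1],
    [0, 0, 0, 0, 0, 0, -1],
    [0, 0, 0, 0, 0, 0, -1],
    [0, 0, 0, 0, 0, 0, -1]
  ],
  "squeeze": 35
}}

```text
t: 19.55
position: [397.2, 376.9, 69.0]
orientation: [1.0, 0.019, -0.001, 0.001]
contact_force: [0.5, -0.7, -1.9]
grip_width: 46.7
gripper_force: 35.0
```

```bash
python3 - <<'E'
from h import *
s=telemetry.read_state();print(s["position"],s["orientation"],s["t"],s["gripper_force"])
p,d=eyes.capture("side"); m=eyes.camera_model("side"); C,_=cloud("side",p,d,m)
q=C[(np.hypot(*(C[:,:2]-(397,377)).T)<26)&(C[:,2]>8)&(C[:,2]<120)]; print(np.histogram(q[:,2],12,(0,120)))
cv2.imwrite("pics/s5.png",p)
E
```

```text
[397.19770358 376.92078518  68.9737116 ] [ 9.99823524e-01  1.87657182e-02 -7.00693201e-04  5.27049906e-04] 19.55 34.999606758356094
(array([  0,   0,   0,   0,   0,   7,  82, 160,  33,  18,  18,  17]), array([  0.,  10.,  20.,  30.,  40.,  50.,  60.,  70.,  80.,  90., 100.,
       110., 120.]))
```

Emit:
{"name": "apply_moves", "arguments": {
  "increments": [
    [0, 0, -1, 0, 0, 0, -1],
    [0, 0, -1, 0, 0, 0, -1],
    [0, 0.5, -1, 0, 0, 0, -1],
    [0.1, 1, -1, 0, 0, 0, -1],
    [0.1, 1, -0.5, 0, 0, 0, -1],
    [0.1, 1, 0, 0, 0, 0, -1],
    [0.1, 1, 0, 0, 0, 0, -1],
    [0.1, 1, 0, 0, 0, 0, -1],
    [0.1, 1, 0, 0, 0, 0, -1],
    [0.1, 1, 0, 0, 0, 0, -1],
    [0.1, 1, 0, 0, 0, 0, -1],
    [0.1, 1, 0, 0, 0, 0, -1]
  ]
}}

```text
t: 20.8
position: [422.6, 187.2, 159.6]
orientation: [1.0, 0.019, -0.0, 0.0]
contact_force: [-0.1, 0.4, -1.1]
grip_width: 46.8
gripper_force: 35.0
```

Emit:
{"name": "apply_moves", "arguments": {
  "increments": [
    [0.1, 1, 0, 0, 0, 0, -1],
    [0.1, 1, 0, 0, 0, 0, -1],
    [0.1, 1, 0, 0, 0, 0, -1],
    [0.1, 1, 0, 0, 0, 0, -1],
    [0.1, 1, 0, 0, 0, 0, -1],
    [0.1, 1, 0, 0, 0, 0, -1],
    [0.1, 1, 0, 0, 0, 0, -1],
    [0.1, 1, 0, 0, 0, 0, -1],
    [0.1, 1, 0, 0, 0, 0, -1],
    [0.1, 1, 0, 0, 0, 0, -1],
    [0.1, 1, 0, 0, 0, 0, -1],
    [0.1, 1, 0, 0, 0, 0, -1]
  ]
}}

```text
t: 22.0
position: [455.6, -51.7, 159.6]
orientation: [1.0, 0.019, -0.0, -0.0]
contact_force: [-0.0, -0.1, -0.6]
grip_width: 46.9
gripper_force: 35.0
```

Emit:
{"name": "apply_moves", "arguments": {
  "increments": [
    [0.1, 1, 0, 0, 0, 0, -1],
    [0.1, 1, 0, 0, 0, 0, -1],
    [0.1, 1, 0, 0, 0, 0, -1],
    [0.1, 1, 0, 0, 0, 0, -1],
    [0, 0.5, 0, 0, 0, 0, -1],
    [0, 0, 0, 0, 0, 0, -1],
    [0, 0, 0, 0, 0, 0, -1]
  ]
}}

```text
t: 22.7
position: [466.9, -140.0, 159.8]
orientation: [1.0, 0.019, -0.0, -0.0]
contact_force: [0.5, -0.6, -1.0]
grip_width: 46.9
gripper_force: 35.0
```

```bash
python3 - <<'E'
from h import *
s=telemetry.read_state();print(s["position"],s["orientation"],s["t"],s["gripper_force"])
p,d=eyes.capture("wrist"); cv2.imwrite("pics/w6.png",p)
E
```

```text
[ 466.86362559 -139.96128176  159.76968502] [ 9.99825816e-01  1.86603928e-02 -2.92533029e-04 -2.03043722e-04] 22.7 34.99938368797302
```

View pics/w6.png

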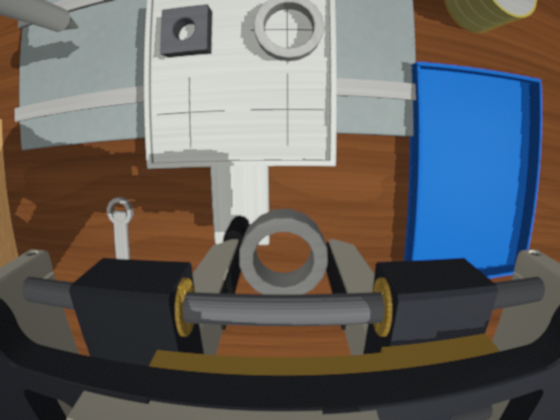

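Ring_a sits centred on its cross at (288,28). Ring_b is held level at (283,252). Placing it on the cross at (288,111).

Emit:
{"name": "apply_moves", "arguments": {
  "increments": [
    [1, 0.05, 0, 0, 0, 0, -1],
    [1, 0.05, 0, 0, 0, 0, -1],
    [1, 0.05, 0, 0, 0, 0, -1],
    [1, 0.03, 0.5, 0, 0, 0, -1],
    [0.07, 0, 1, 0, 0, 0, -1],
    [0, 0, 1, 0, 0, 0, -1],
    [0, 0, 1, 0, 0, 0, -1],
    [0, 0, 0.7, 0, 0, 0, -1],
    [0, 0, 0.3, 0, 0, 0, -1],
    [0, 0, 0, 0, 0, 0, -1],
    [0, 0, 0, 0, 0, 0, -1]
  ]
}}

```text
t: 23.85
position: [549.0, -141.0, 70.8]
orientation: [1.0, 0.019, 0.0, 0.0]
contact_force: [0.5, 0.3, -1.1]
grip_width: 46.8
gripper_force: 35.0
```

Emit:
{"name": "apply_moves", "arguments": {
  "increments": [
    [0, 0, 0.2, 0, 0, 0, -1],
    [0, 0, 0.1, 0, 0, 0, -1],
    [0, 0, 0.05, 0, 0, 0, -1],
    [0, 0, 0, 0, 0, 0, -1]
  ]
}}

```text
t: 24.25
position: [548.5, -141.0, 63.0]
orientation: [1.0, 0.019, -0.0, -0.0]
contact_force: [0.4, 0.2, -0.9]
grip_width: 46.5
gripper_force: 35.0
```

Emit:
{"name": "apply_moves", "arguments": {
  "increments": [
    [0, 0, 0.08, 0, 0, 0, -1],
    [0, 0, 0.05, 0, 0, 0, -1],
    [0, 0, 0, 0, 0, 0, -1]
  ]
}}

```text
t: 24.55
position: [548.8, -141.0, 60.6]
orientation: [1.0, 0.019, 0.0, 0.0]
contact_force: [-0.8, 1.2, 0.0]
grip_width: 46.9
gripper_force: 35.0
```

Emit:
{"name": "apply_moves", "arguments": {
  "increments": [
    [0, 0, 0.05, 0, 0, 0, -1],
    [0, 0, 0, 0, 0, 0, -1],
    [0, 0, 0, 0, 0, 0, 0.6],
    [0, 0, 0, 0, 0, 0, 0.6],
    [0, 0, 0, 0, 0, 0, 0.6],
    [0, 0, -0.5, 0, 0, 0, 0.6],
    [0, 0, -1, 0, 0, 0, 0.6],
    [0, 0, -1, 0, 0, 0, 0.6],
    [0, 0, -1, 0, 0, 0, 0.6],
    [0, 0, -1, 0, 0, 0, 0.6],
    [-1, 0, -1, 0, 0, 0, 0.6],
    [-1, 0, 0, 0, 0, 0, 0.6]
  ]
}}

```text
t: 25.75
position: [509.4, -142.9, 172.4]
orientation: [1.0, 0.019, 0.002, 0.001]
contact_force: [-0.2, -0.8, -0.7]
grip_width: 74.7
gripper_force: 0.0
```

Emit:
{"name": "apply_moves", "arguments": {
  "increments": [
    [-1, -0.5, 0, 0, 0, 0, 0.6],
    [-1, -0.5, 0, 0, 0, 0, 0.6],
    [-1, -0.5, 0, 0, 0, 0, 0.6],
    [-1, -0.5, 0, 0, 0, 0, 0.6],
    [-1, 0, 0, 0, 0, 0, 0.6],
    [-1, 0, 0, 0, 0, 0, 0.6],
    [-1, 0, 0, 0, 0, 0, 0.6],
    [-1, 0, 0, 0, 0, 0, 0],
    [0, 0, 0, 0, 0, 0, 0],
    [0, 0, 0, 0, 0, 0, 0]
  ]
}}

```text
t: 26.75
position: [347.9, -108.8, 170.1]
orientation: [1.0, 0.019, 0.001, 0.0]
contact_force: [-0.2, -0.2, -0.0]
grip_width: 54.9
gripper_force: 0.0
```

```bash
cat > look.py <<'E'
from h import *
import sys
def fit(C,c,z,R=40,lo=4,hi=6):
    q=C[(np.hypot(*(C[:,:2]-c).T)<R)&(C[:,2]>z-lo)&(C[:,2]<z+hi)]
    if len(q)<10: return len(q)
    (x,y),wh,a=cv2.minAreaRect(q[:,:2].astype(np.float32)); return len(q),round(float(np.median(q[:,2])),1),round(float(np.ptp(q[:,2])),1),(round(x,1),round(y,1)),tuple(np.round(wh,1))
E
python3 - <<'E'
from look import *
s=telemetry.read_state();print(s["position"],s["orientation"],s["t"])
m=eyes.camera_model("wrist"); np.save("pics/w7m.npy",m); p,d=eyes.capture("wrist"); cv2.imwrite("pics/w7.png",p); np.save("pics/w7.npy",d)
pt,dt=eyes.capture("top"); mt=eyes.camera_model("top")
for n,C in(("w",cloud("wrist",p,d,m)[0]),("t",cloud("top",pt,dt,mt)[0])):
    print(n,"a",fit(C,(618,-138.5),69),"b",fit(C,(548.5,-141),69),"handle",fit(C,(449,-101),95,20), "bore",fit(C,(615,-55),69,30))
E
```

```text
[ 347.90899807 -108.78148583  170.06101273] [9.99828314e-01 1.85137822e-02 6.98480945e-04 3.08088036e-04] 26.75
w a 0 b (83, 67.5, 4.8, (526.4, -141.7), (np.float64(4.2), np.float64(24.0))) handle (438, 93.4, 4.5, (448.3, -100.9), (np.float64(17.5), np.float64(17.2))) bore 0
t a (66, 69.0, 8.9, (618.3, -120.7), (np.float64(28.3), np.float64(53.7))) b (102, 69.3, 9.1, (550.6, -141.3), (np.float64(44.1), np.float64(44.1))) handle (22, 93.9, 7.7, (449.6, -101.6), (np.float64(14.7), np.float64(12.1))) bore (141, 69.6, 9.3, (617.9, -59.2), (np.float64(39.9), np.float64(50.9)))
```

View pics/w7.png

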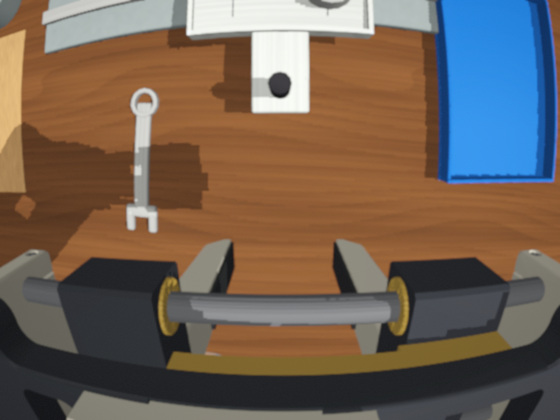

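The handle top is at (280,84), measured at (448.5,-101), which agrees with the carrier frame. Next I'll locate the probe axis numerically.

```bash
python3 - <<'E'
from look import *
from scipy.optimize import least_squares
S=[]
for n,src in(("side","live"),("top","live"),("wrist","w3"),("wrist","w2")):
    if src=="live": m=eyes.camera_model(n); p,d=eyes.capture(n)
    else: m=np.load(f"pics/{src}m.npy",allow_pickle=True).item(); p=cv2.imread(f"pics/{src}.png"); d=np.load(f"pics/{src}.npy")
    C,_=cloud(n,p,d,m); cam=m["world_from_camera"][:3,3]
    q=C[(np.hypot(*(C[:,:2]-(628,43)).T)<22)&(C[:,2]>112)&(C[:,2]<205)]
    print(n,src,len(q), end=' ')
    if len(q)>10:
        r=least_squares(lambda c:np.hypot(q[:,0]-c[0],q[:,1]-c[1])-10,[628,43],loss="soft_l1"); print(r.x.round(2),np.abs(r.fun).mean().round(2),q[:,2].min().round(),q[:,2].max().round(),end=' ')
    t=C[(np.hypot(*(C[:,:2]-(628,43)).T)<22)&(C[:,2]>80)&(C[:,2]<112)]
    for z0 in(82,90,98): 
        k=t[(t[:,2]>=z0)&(t[:,2]<z0+8)]; print(z0,len(k),k[:,:2].mean(0).round(1) if len(k) else '',end=' ')
    print()
    if n=="top":
        q=C[(abs(C[:,2]-10)<5)&(abs(C[:,0]-630)<130)&(C[:,1]>-290)&(C[:,1]<210)]; print("base",len(q),cv2.minAreaRect(q[:,:2].astype(np.float32)), q[:,2].mean())
E
```

```text
side live 189 [626.01  41.92] 1.48 112.0 205.0 82 1 [627.4  41.7] 90 6 [624.9  43.1] 98 7 [623.1  44.5] 
top live 22 [627.16  41.49] 0.19 117.0 182.0 82 0  90 0  98 0  
base 4770 ((630.94091796875, -39.8768310546875), (258.07464599609375, 499.322021484375), 0.23324936628341675) 9.828566631422854
wrist w3 1892 [626.08  43.34] 0.52 112.0 186.0 82 12 [625.3  41.4] 90 33 [624.6  39.8] 98 45 [624.4  38. ] 
wrist w2 644 [625.88  43.11] 0.58 112.0 183.0 82 7 [624.7  45.1] 90 15 [624.4  46.5] 98 23 [623.7  48.3]
```

Emit:
{"name": "apply_moves", "arguments": {
  "increments": [
    [1, -0.04, 0, 0, 0, 0, 0],
    [1, -0.04, 0, 0, 0, 0, 0],
    [1, -0.04, 0, 0, 0, 0, 0],
    [1, -0.04, 0, 0, 0, 0, 0],
    [1, -0.04, 0.3, 0, 0, 0, 0],
    [0.05, 0, 1, 0, 0, 0, 0],
    [0, 0, 1, 0, 0, 0, 0],
    [0, 0, 1, 0, 0, 0, 0],
    [0, 0, 0.6, 0, 0, 0, 0],
    [0, 0, 0, 0, 0, 0, 0]
  ]
}}

```text
t: 27.95
position: [447.5, -100.4, 90.2]
orientation: [1.0, 0.019, -0.001, -0.0]
contact_force: [-0.5, -0.3, 1.2]
grip_width: 46.2
gripper_force: 0.0
```

Emit:
{"name": "apply_moves", "arguments": {
  "increments": [
    [0.05, 0.03, 0.8, 0, 0, 0, 0],
    [0, 0, 0.4, 0, 0, 0, 0],
    [0, 0, 0, 0, 0, 0, 0],
    [0, 0, 0, 0, 0, 0, -1],
    [0, 0, 0, 0, 0, 0, -1],
    [0, 0, 0, 0, 0, 0, -1],
    [0, 0, 0, 0, 0, 0, -1],
    [0, 0, 0, 0, 0, 0, -1],
    [0, 0, 0, 0, 0, 0, -1]
  ],
  "squeeze": 30
}}

```text
t: 28.85
position: [449.3, -101.4, 67.7]
orientation: [1.0, 0.019, 0.0, 0.0]
contact_force: [-1.6, -1.4, 5.3]
grip_width: 17.4
gripper_force: 30.0
```

Emit:
{"name": "apply_moves", "arguments": {
  "increments": [
    [0.03, -0.2, 0, 0, 0, 0, -1],
    [0.07, -0.5, 0, 0, 0, 0, -1],
    [0.08, -0.6, 0, 0, 0, 0, -1],
    [0.08, -0.6, 0, 0, 0, 0, -1],
    [0.08, -0.6, 0, 0, 0, 0, -1],
    [0.08, -0.6, 0, 0, 0, 0, -1],
    [0.08, -0.6, 0, 0, 0, 0, -1],
    [0.08, -0.6, 0, 0, 0, 0, -1],
    [0.04, -0.4, 0, 0, 0, 0, -1],
    [0.01, -0.1, 0, 0, 0, 0, -1],
    [0, 0, 0, 0, 0, 0, -1],
    [0, 0, 0, 0, 0, 0, -1]
  ]
}}

```text
t: 30.05
position: [458.2, -4.4, 67.7]
orientation: [1.0, 0.019, 0.0, -0.0]
contact_force: [-0.3, 1.4, 6.5]
grip_width: 17.3
gripper_force: 30.0
```

```bash
python3 - <<'E'
from look import *
s=telemetry.read_state();print(s["position"],s["orientation"],s["t"],s["contact_force"],s["grip_width"])
o=[]
for n in("top","side"):
    m=eyes.camera_model(n); p,d=eyes.capture(n); C,_=cloud(n,p,d,m)
    for nm,c in(("a",(630,-41)),("b",(560,-44))): print(n,nm,fit(C,c,69,38))
    for z in(50,70,85): print(n,"probe xy(626.2,43) at",z,proj(m,(626.2,43,z)).round(1))
    u,v=proj(m,(626.2,43,70)).round().astype(int); w,h=(36,30)
    o.append(cv2.resize(p[v-h:v+h,u-w:u+w],None,fx=5.5,fy=5.5,interpolation=cv2.INTER_CUBIC)); print("origin",u-w,v-h)
cv2.imwrite("pics/c8.png",np.hstack(o))
E
```

```text
[458.18732358  -4.42815046  67.71461132] [ 9.99821572e-01  1.88882767e-02  2.05588176e-04 -1.21932316e-04] 30.05 [-0.34413006  1.42119509  6.47258678] 17.328549883835684
top a (63, 69.8, 9.8, (629.5, -24.5), (np.float64(51.0), np.float64(28.9)))
top b (100, 69.4, 9.4, (558.5, -44.2), (np.float64(45.8), np.float64(44.6)))
top probe xy(626.2,43) at 50 [277.7 174.2]
top probe xy(626.2,43) at 70 [277.8 173.3]
top probe xy(626.2,43) at 85 [277.9 172.6]
origin 242 143
side a (49, 69.8, 8.7, (628.7, -25.1), (np.float64(52.7), np.float64(29.9)))
side b (10, 67.9, 7.7, (553.2, -21.1), (np.float64(24.0), np.float64(5.2)))
side probe xy(626.2,43) at 50 [252.4 204.1]
side probe xy(626.2,43) at 70 [252.1 198.5]
side probe xy(626.2,43) at 85 [252.  194.3]
origin 216 169
```

View pics/c8.png

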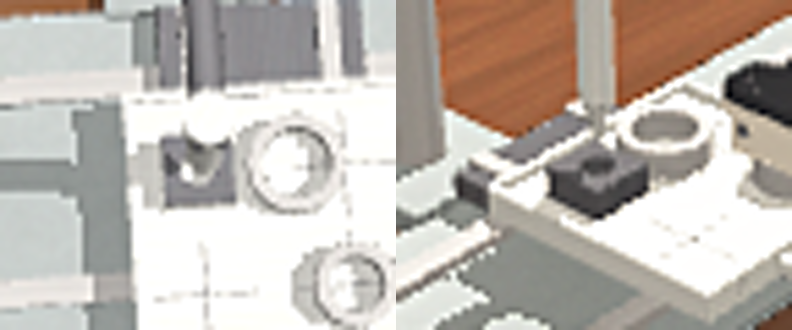

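The top crop shows ring_a has been knocked: it is still flat, but now beside the block (crop (292,165), about 52 mm from the bore). I'll measure the block, both rings and the probe numerically by colour and depth.

```bash
cat >> look.py <<'E'
from scipy.optimize import least_squares
def sync(n):
    m=eyes.camera_model(n); p,d=eyes.capture(n); C,c=cloud(n,p,d,m); return C,c.astype(int),m
def rings(C,c,a,r,z=69.5):
    "annulus fit: bright top points near a, known outer radius r, bore rb=r-8"
    q=C[(np.hypot(*(C[:,:2]-a).T)<r+6)&(abs(C[:,2]-z)<3.5)][:,:2]
    if len(q)<15: return None,len(q)
    f=lambda k:np.maximum(np.abs(np.hypot(*(q-k).T)-(r-4))-4,0)
    b=least_squares(f,a,loss="soft_l1",diff_step=1e-4); return b.x.round(1),len(q),round(float(b.fun.mean()),2)
E
python3 - <<'E'
from look import *
for n in("top","side"):
    C,c,m=sync(n)
    k=(c.max(1)<120)&(abs(C[:,2]-70)<4)&(np.hypot(*(C[:,:2]-(626,43)).T)<40); q=C[k]
    print(n,"block",len(q),q.mean(0).round(1),cv2.minAreaRect(q[:,:2].astype(np.float32)))
    k=(c.min(1)>125); 
    for a,r in(((629,-9),28),((558.5,-44.5),24)): print("  ring",rings(C[k],0,np.array(a,float),r))
E
```

```text
top block 5 [627.5  58.6  69.8] ((628.2893676757812, 60.22248077392578), (8.489255905151367, 6.712324142456055), 45.48674392700195)
  ring (array([628.5, -10.1]), 108, 0.22)
  ring (array([558.8, -43.9]), 89, 0.0)
side block 51 [620.1  50.3  69. ] ((624.1526489257812, 46.925865173339844), (40.34837341308594, 41.790809631347656), 3.373199224472046)
  ring (array([625.2, -10.8]), 88, 0.16)
  ring (None, 6)
```

I'll release the handle, rise straight up and check bore against probe with the wrist camera.

Emit:
{"name": "apply_moves", "arguments": {
  "increments": [
    [0, 0, 0, 0, 0, 0, 0],
    [0, 0, 0, 0, 0, 0, 0],
    [0, 0, 0, 0, 0, 0, 0],
    [0, 0, -1, 0, 0, 0, 0],
    [0, 0, -1, 0, 0, 0, 0],
    [0, 0, -1, 0, 0, 0, 0],
    [0, 0, -1, 0, 0, 0, 0],
    [0, 0, -1, 0, 0, 0, 0],
    [0, 0, -1, 0, 0, 0, 0],
    [0, 0, -1, 0, 0, 0, 0],
    [0, 0, -1, 0, 0, 0, 0],
    [0, 0, 0, 0, 0, 0, 0]
  ]
}}

```text
t: 31.45
position: [459.0, -5.0, 229.4]
orientation: [1.0, 0.019, 0.002, 0.0]
contact_force: [-0.2, 0.5, -0.0]
grip_width: 46.1
gripper_force: 0.0
```

```bash
python3 - <<'E'
from look import *
s=telemetry.read_state();print(s["position"],s["orientation"],s["t"])
m=eyes.camera_model("wrist"); p,d=eyes.capture("wrist"); np.save("pics/w9m.npy",m); np.save("pics/w9.npy",d); cv2.imwrite("pics/w9.png",p)
C,c=cloud("wrist",p,d,m); c=c.astype(int)
k=(c.max(1)<120)&(abs(C[:,2]-69)<3)&(np.hypot(*(C[:,:2]-(626,43)).T)<40); q=C[k]
print("block",len(q),q.mean(0).round(1),cv2.minAreaRect(q[:,:2].astype(np.float32)))
q=C[(np.hypot(*(C[:,:2]-(626,43)).T)<22)&(C[:,2]>112)&(C[:,2]<205)]
if len(q)>10: r=least_squares(lambda k:np.hypot(q[:,0]-k[0],q[:,1]-k[1])-10,[628,43],loss="soft_l1"); print("probe",len(q),r.x.round(2),np.abs(r.fun).mean().round(2))
k=(c.min(1)>110)
for a,r in(((629,-9),28),((558.5,-44.5),24)): print("  ring",rings(C,0,np.array(a,float),r,68.5))
print("handle",fit(C,(458,-4),95,20))
u,v=proj(m,(626,43,75),True).round().astype(int); print(u,v); x0,y0=max(u-60,0),max(v-50,0); print(x0,y0)
cv2.imwrite("pics/c9.png",cv2.resize(p[y0:y0+100,x0:x0+130],None,fx=6,fy=6,interpolation=cv2.INTER_CUBIC))
E
```

```text
[459.03188499  -4.99529542 229.35484538] [9.99822305e-01 1.87530287e-02 1.90343213e-03 2.43331548e-04] 31.45
block 908 [620.5  43.2  68.5] ((625.008544921875, 38.272727966308594), (39.01824951171875, 53.47469711303711), 2.839913845062256)
probe 623 [626.19  43.26] 0.27
  ring (array([627.1, -10.1]), 1114, 0.01)
  ring (array([557.7, -42. ]), 953, 0.01)
handle (261, 93.5, 4.5, (457.1, -3.8), (np.float64(17.0), np.float64(16.9)))
242 28
182 0
```

View pics/c9.png

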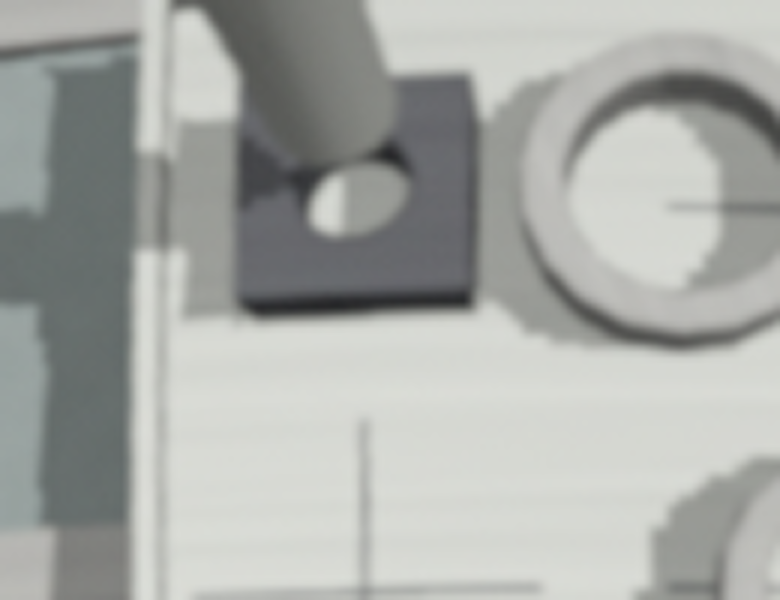

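Crop: the block's top face has its left edge at x≈240, right edge at 472, bottom edge at y≈297 and top edge at y≈77. The bore centre is at about (356,187), half hidden by the probe.

```bash
python3 - <<'E'
from look import *
m=np.load("pics/w9m.npy",allow_pickle=True).item()
F=lambda x,y:onz(m,182+(x+.5)/6-.5,(y+.5)/6-.5,68.5,True)[:2]
bl,br,tr=F(242,300),F(472,293),F(471,75)
print(bl,br,tr,"centre",(bl+tr)/2, np.linalg.norm(bl-br),np.linalg.norm(br-tr)); e=bl-br; print(np.degrees(np.arctan2(-e[0],e[1]))); e=tr-br; print(np.degrees(np.arctan2(e[1],e[0])))
print(F(357,187))
for c in((240,300),(472,293)):print(c)
E
```

```text
[604.5685111   62.75780642] [605.57820369  24.1763373 ] [645.35626384  26.11055972] centre [624.96238747  44.43418307] 38.5946788901073 39.825058513416415
1.4991114570070105
2.7838351223229214
[624.59788472  44.26822991]
(240, 300)
(472, 293)
```

The bore is at (624.9,44.3) and the probe at (626.2,43.3), a 1.6 mm error. I'll re-grip and correct it.

Emit:
{"name": "apply_moves", "arguments": {
  "increments": [
    [0, 0, 1, 0, 0, 0, 0],
    [0, 0, 1, 0, 0, 0, 0],
    [0, 0, 1, 0, 0, 0, 0],
    [0, 0, 1, 0, 0, 0, 0],
    [0, 0, 1, 0, 0, 0, 0],
    [0, 0, 1, 0, 0, 0, 0],
    [0, 0, 1, 0, 0, 0, 0],
    [0, 0, 1, 0, 0, 0, 0],
    [0, 0, 0, 0, 0, 0, 0],
    [0, 0, 0, 0, 0, 0, 0]
  ]
}}

```text
t: 32.5
position: [457.5, -4.8, 67.0]
orientation: [1.0, 0.019, -0.001, -0.0]
contact_force: [0.1, -0.5, 0.5]
grip_width: 46.2
gripper_force: 0.0
```

Emit:
{"name": "apply_moves", "arguments": {
  "increments": [
    [0, 0, 0, 0, 0, 0, -1],
    [0, 0, 0, 0, 0, 0, -1],
    [0, 0, 0, 0, 0, 0, -1],
    [0, 0, 0, 0, 0, 0, -1],
    [0, 0, 0, 0, 0, 0, -1]
  ]
}}

```text
t: 33.0
position: [458.2, -4.9, 67.8]
orientation: [1.0, 0.019, 0.0, 0.0]
contact_force: [-0.4, -0.1, 3.9]
grip_width: 17.7
gripper_force: 30.0
```

Emit:
{"name": "apply_moves", "arguments": {
  "increments": [
    [0.05, 0.02, 0, 0, 0, 0, -1],
    [0, 0, 0, 0, 0, 0, -1],
    [0, 0, 0, 0, 0, 0, -1],
    [0, 0, 0, 0, 0, 0, 0],
    [0, 0, 0, 0, 0, 0, 0],
    [0, 0, 0, 0, 0, 0, 0],
    [0, 0, -1, 0, 0, 0, 0],
    [0, 0, -1, 0, 0, 0, 0],
    [0, 0, -1, 0, 0, 0, 0],
    [0, 0, -1, 0, 0, 0, 0],
    [0, 0, -1, 0, 0, 0, 0],
    [0, 0, -1, 0, 0, 0, 0]
  ]
}}

```text
t: 34.2
position: [458.9, -5.3, 188.2]
orientation: [1.0, 0.019, -0.0, 0.0]
contact_force: [0.8, 0.1, 1.0]
grip_width: 46.2
gripper_force: 0.0
```

Emit:
{"name": "apply_moves", "arguments": {
  "increments": [
    [0.05, -1, 0, 0, 0, 0, 0],
    [0.05, -1, 0, 0, 0, 0, 0],
    [0.05, -1, 0, 0, 0, 0, 0],
    [0.05, -1, 0, 0, 0, 0, 0],
    [0.05, -1, 0, 0, 0, 0, 0],
    [0.05, -1, 0, 0, 0, 0, 0],
    [0.05, -1, 0, 0, 0, 0, 0],
    [0.05, -1, 0, 0, 0, 0, 0],
    [0.05, -1, 0, 0, 0, 0, 0],
    [0.05, -1, 0, 0, 0, 0, 0],
    [0.05, -1, 0, 0, 0, 0, 0],
    [0.05, -1, 0, 0, 0, 0, 0]
  ]
}}

```text
t: 35.4
position: [461.9, 235.8, 187.3]
orientation: [1.0, 0.019, -0.0, 0.0]
contact_force: [0.3, -0.3, -0.1]
grip_width: 46.6
gripper_force: 0.0
```

Emit:
{"name": "apply_moves", "arguments": {
  "increments": [
    [0.05, -1, 0, 0, 0, 0, 0],
    [0.05, -1, 0, 0, 0, 0, 0],
    [0.05, -1, 0, 0, 0, 0, 0],
    [0.5, 0, 0, 0, 0, 0, 0],
    [1, 0, 0, 0, 0, 0, 0],
    [1, 0, 0, 0, 0, 0, 0],
    [0, 0, 0, 0, 0, 0, 0],
    [0, 0, 0, 0, 0, 0, 0]
  ]
}}

```text
t: 36.2
position: [512.6, 296.2, 187.0]
orientation: [1.0, 0.018, -0.0, 0.0]
contact_force: [-0.8, 0.5, 0.0]
grip_width: 46.4
gripper_force: 0.0
```

```bash
python3 - <<'E'
from look import *
s=telemetry.read_state();print(s["position"],s["orientation"],s["t"])
m=eyes.camera_model("wrist"); p,d=eyes.capture("wrist"); np.save("pics/w10m.npy",m); np.save("pics/w10.npy",d); cv2.imwrite("pics/w10.png",p)
C,c=cloud("wrist",p,d,m)
q=C[(np.hypot(*(C[:,:2]-(615,295)).T)<60)&(C[:,2]>36)&(C[:,2]<44)];print("dial",len(q),cv2.minEnclosingCircle(q[:,:2].astype(np.float32)))
q=C[(np.hypot(*(C[:,:2]-(615,295)).T)<30)&(abs(C[:,2]-69)<3)];print("knob",len(q),np.median(q[:,2]),cv2.minAreaRect(q[:,:2].astype(np.float32)))
u,v=proj(m,(615,295,50),True).round().astype(int); x0,y0=max(u-55,0),max(v-48,0); print(x0,y0)
cv2.imwrite("pics/c10.png",cv2.resize(p[y0:y0+96,x0:x0+110],None,fx=6,fy=6,interpolation=cv2.INTER_CUBIC))
E
```

```text
[512.57552684 296.18905286 186.99179464] [ 9.99830888e-01  1.83826262e-02 -4.69354679e-04  2.31874208e-04] 36.2
dial 5010 ((614.6218872070312, 296.775146484375), 41.9991455078125)
knob 378 68.3757597480899 ((614.4791870117188, 296.6185607910156), (30.260150909423828, 10.438126564025879), 74.16509246826172)
235 41
```

View pics/c10.png

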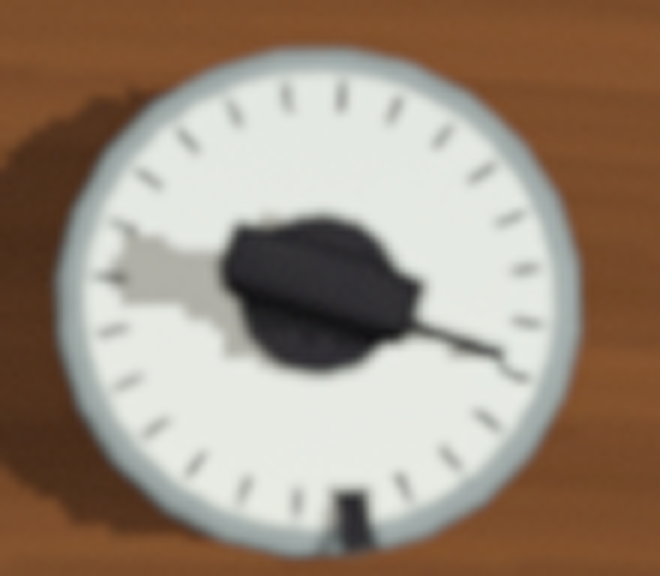

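The dial's zero mark is at (350,515) in the crop, the pointer tip at (500,352) and the knob bar is seen end to end; turning these into angles.

```bash
python3 - <<'E'
from look import *
m=np.load("pics/w10m.npy",allow_pickle=True).item()
F=lambda x,y,z:onz(m,235+(x+.5)/6-.5,41+(y+.5)/6-.5,float(z),True)[:2]
c=np.array([614.55,296.7])
for n,x,y,z in(("mark in",350,494,40),("mark mid",351,520,42),("mark out",353,545,42),("tip",500,352,41),("foot",412,322,41)):
    w=F(x,y,z)-c; print(n,w.round(1),np.hypot(*w).round(1),np.degrees(np.arctan2(w[1],w[0])).round(1)%360)
E
```

```text
mark in [-31.3  -6.2] 31.9 191.1
mark mid [-35.4  -6.4] 36.0 190.3
mark out [-39.4  -6.9] 40.0 189.9
tip [ -7.5 -28.8] 29.8 255.5
foot [ -3.4 -14.8] 15.2 257.0
```

Emit:
{"name": "apply_moves", "arguments": {
  "increments": [
    [1, 0.03, 0, 0, 0, 0, -0.35],
    [1, 0.03, 0, 0, 0, 0, -0.35],
    [1, 0.03, 0, 0, 0, 0, -0.35],
    [1, 0.03, 0, 0, 0, 0, -0.35],
    [1, 0.03, 0, 0, 0, 0, -0.35],
    [0.09, 0.02, 0, 0, 0, 0, -0.35],
    [0, 0, 0, 0, 0, -0.0445, -0.35],
    [0, 0, 0, 0, 0, -0.0445, -0.35],
    [0, 0, 0, 0, 0, -0.0445, -0.35],
    [0, 0, 0, 0, 0, -0.0445, -0.35],
    [0, 0, 0, 0, 0, -0.0445, -0.35],
    [0, 0, 0, 0, 0, -0.0445, -0.35]
  ]
}}

```text
t: 37.45
position: [613.3, 297.4, 187.6]
orientation: [0.904, 0.427, -0.0, -0.0]
contact_force: [-0.1, 0.7, -0.2]
grip_width: 30.4
gripper_force: 0.0
```

Emit:
{"name": "apply_moves", "arguments": {
  "increments": [
    [0, 0, 0, 0, 0, -0.0445, -0.35],
    [0, 0, 0, 0, 0, -0.0445, -0.35],
    [0, 0, 0, 0, 0, -0.0445, -0.35],
    [0, 0, 0.8, 0, 0, 0, -0.35],
    [0, 0, 1, 0, 0, 0, -0.35],
    [0, 0, 1, 0, 0, 0, -0.35],
    [0, 0, 1, 0, 0, 0, -0.35],
    [0, 0, 0.6, 0, 0, 0, -0.35],
    [0, 0, 0, 0, 0, 0, -0.35],
    [0, 0, 0, 0, 0, 0, -0.35]
  ]
}}

```text
t: 38.45
position: [614.6, 297.5, 99.8]
orientation: [0.798, 0.603, 0.0, 0.0]
contact_force: [-0.8, 0.7, 0.1]
grip_width: 30.2
gripper_force: 0.0
```

```bash
python3 - <<'E'
from look import *
from scipy.spatial.transform import Rotation as R
s=telemetry.read_state();M=R.from_quat(s["orientation"]).as_matrix();print(s["position"],M.round(3),np.degrees(np.arctan2(M[1,0],M[0,0])),s["grip_width"])
e=np.array([614.5,296.7,52])-s["position"]; print("tool shift units",(M.T@e/20).round(3))
E
```

```text
[614.56124996 297.4591023   99.75769844] [[ 0.273  0.962  0.   ]
 [ 0.962 -0.273  0.   ]
 [ 0.     0.    -1.   ]] 74.16804509508096 30.174442186872785
tool shift units [-0.038  0.007  2.388]
```

Aligned at 74.2°. Descend, grip, and turn 64° clockwise (positive about the tool's z).

Emit:
{"name": "apply_moves", "arguments": {
  "increments": [
    [-0.04, 0, 0.8, 0, 0, 0, -0.35],
    [0, 0, 0.9, 0, 0, 0, -0.35],
    [0, 0, 0.6, 0, 0, 0, -0.35],
    [0, 0, 0, 0, 0, 0, -0.35],
    [0, 0, 0, 0, 0, 0, -1],
    [0, 0, 0, 0, 0, 0, -1],
    [0, 0, 0, 0, 0, 0, -1],
    [0, 0, 0, 0, 0, 0, -1],
    [0, 0, 0, 0, 0, 0, -1]
  ],
  "squeeze": 30
}}

```text
t: 39.35
position: [616.0, 296.5, 54.4]
orientation: [0.797, 0.603, 0.002, 0.001]
contact_force: [5.8, -1.7, -1.6]
grip_width: 9.7
gripper_force: 30.0
```

Emit:
{"name": "apply_moves", "arguments": {
  "increments": [
    [0, 0, 0, 0, 0, 0.0445, -1],
    [0, 0, 0, 0, 0, 0.0445, -1],
    [0, 0, 0, 0, 0, 0.0445, -1],
    [0, 0, 0, 0, 0, 0.0445, -1],
    [0, 0, 0, 0, 0, 0.0445, -1],
    [0, 0, 0, 0, 0, 0.0445, -1],
    [0, 0, 0, 0, 0, 0.0445, -1],
    [0, 0, 0, 0, 0, 0.0445, -1],
    [0, 0, 0, 0, 0, 0, -1],
    [0, 0, 0, 0, 0, 0, -1]
  ]
}}

```text
t: 40.35
position: [616.6, 295.8, 54.4]
orientation: [0.996, 0.088, 0.002, 0.0]
contact_force: [9.5, -3.9, -2.8]
grip_width: 9.5
gripper_force: 30.0
```

Emit:
{"name": "apply_moves", "arguments": {
  "increments": [
    [0, 0, 0, 0, 0, 0, -0.35],
    [0, 0, 0, 0, 0, 0, -0.35],
    [0, 0, 0, 0, 0, 0, -0.35],
    [0, 0, -0.5, 0, 0, 0, -0.35],
    [0, 0, -1, 0, 0, 0, -0.35],
    [0, 0, -1, 0, 0, 0, -0.35],
    [0, 0, -1, 0, 0, 0, -0.35],
    [0, 0, -1, 0, 0, 0, -0.35],
    [0, 0, -1, 0, 0, 0, -0.35],
    [-1, 0, -1, 0, 0, 0, 0],
    [-1, 0, 0, 0, 0, 0, 0],
    [-1, 0, 0, 0, 0, 0, 0]
  ]
}}

```text
t: 41.55
position: [554.8, 286.1, 184.9]
orientation: [0.996, 0.089, 0.001, -0.0]
contact_force: [-1.0, 0.1, -0.6]
grip_width: 45.8
gripper_force: 0.0
```

Emit:
{"name": "apply_moves", "arguments": {
  "increments": [
    [-1, 0, 0, 0, 0, 0.0444, 0],
    [-1, 0, 0, 0, 0, 0, 0],
    [0, 0, 0, 0, 0, 0, 0],
    [0, 0, 0, 0, 0, 0, 0]
  ]
}}

```text
t: 41.95
position: [516.2, 282.0, 184.3]
orientation: [1.0, 0.019, 0.001, -0.0]
contact_force: [-0.5, 1.0, -0.7]
grip_width: 46.2
gripper_force: 0.0
```

```bash
python3 - <<'E'
from look import *
s=telemetry.read_state();print(s["position"],s["orientation"],s["t"])
m=eyes.camera_model("wrist"); p,d=eyes.capture("wrist"); np.save("pics/w11m.npy",m); cv2.imwrite("pics/w11.png",p)
C,c=cloud("wrist",p,d,m); c=c.astype(int)
q=C[(np.hypot(*(C[:,:2]-(615,296)).T)<60)&(C[:,2]>36)&(C[:,2]<44)];o=cv2.minEnclosingCircle(q[:,:2].astype(np.float32));print("dial",o)
q=C[(np.hypot(*(C[:,:2]-(615,296)).T)<30)&(abs(C[:,2]-69)<3)];print("knob",len(q),cv2.minAreaRect(q[:,:2].astype(np.float32)))
k=(c.max(1)<90)&(C[:,2]>36)&(C[:,2]<48); r=C[:,:2]-np.array(o[0]); R=np.hypot(*r.T)
for lo,hi in((18,28),(33,39)):
    w=r[k&(R>lo)&(R<hi)&(r[:,0]<0)]; a=np.degrees(np.arctan2(w[:,1],w[:,0]))%360; a=a[(a>165)&(a<215)]; print(lo,hi,len(a),np.median(a),a.std())
k=(c.max(1)<120)&(abs(C[:,2]-69)<3)&(np.hypot(*(C[:,:2]-(626,43)).T)<40); print("block",k.sum())
u,v=proj(m,(615,295,50),True).round().astype(int); x0,y0=max(u-55,0),max(v-48,0)
cv2.imwrite("pics/c11.png",cv2.resize(p[y0:y0+96,x0:x0+110],None,fx=6,fy=6,interpolation=cv2.INTER_CUBIC))
C,c,m=sync("top")
for a,r in(((629,-9),28),((558.5,-44.5),24)): print("  ring",rings(C,0,np.array(a,float),r))
print("handle",fit(C,(458,-4),95,20))
E
```

```text
[516.1745698  282.01241031 184.31881873] [ 9.99812359e-01  1.93594639e-02  6.27618123e-04 -2.54800236e-04] 41.95
dial ((614.6437377929688, 296.5729064941406), 41.952613830566406)
knob 395 ((614.3753662109375, 296.6424255371094), (29.697002410888672, 10.46001148223877), 10.656218528747559)
18 28 0 nan nan
33 39 27 190.45182457425122 1.9631529477969345
block 860
  ring (array([629.4, -10.7]), 118, 0.44)
  ring (array([559.6, -44.7]), 89, 0.01)
handle (27, 94.7, 8.5, (459.8, -6.7), (np.float64(15.0), np.float64(15.2)))
  return _methods._mean(a, axis=axis, dtype=dtype,
  ret = ret.dtype.type(ret / rcount)
  ret = _var(a, axis=axis, dtype=dtype, out=out, ddof=ddof,
  arrmean = um.true_divide(arrmean, div, out=arrmean,
  ret = ret.dtype.type(ret / rcount)
```

View pics/c11.png

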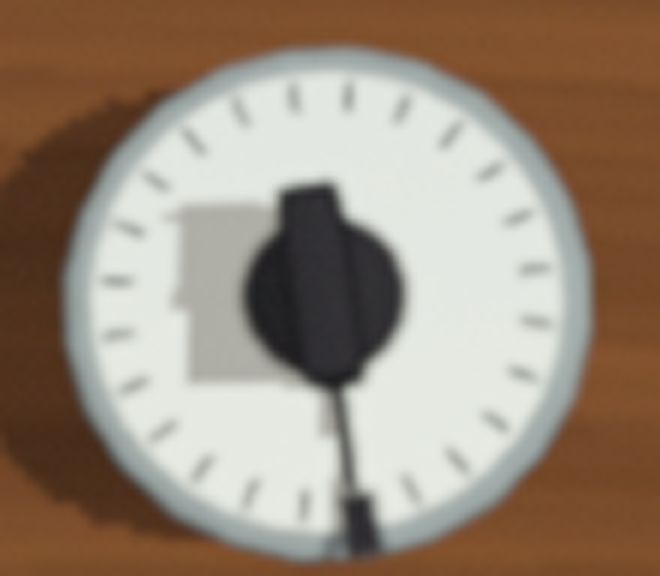

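The pointer meets the zero mark: bar at 190.7°, mark at 190.5°. Back to above the handle, with a look on the way.

Emit:
{"name": "apply_moves", "arguments": {
  "increments": [
    [-0.3, 1, -0.2, 0, 0, 0, 0],
    [-0.3, 1, -0.2, 0, 0, 0, 0],
    [-0.3, 1, -0.2, 0, 0, 0, 0],
    [-0.3, 1, -0.2, 0, 0, 0, 0],
    [-0.3, 1, -0.2, 0, 0, 0, 0],
    [-0.3, 1, -0.2, 0, 0, 0, 0],
    [-0.3, 1, -0.2, 0, 0, 0, 0],
    [-0.3, 1, -0.2, 0, 0, 0, 0],
    [-0.3, 1, -0.2, 0, 0, 0, 0],
    [-0.3, 1, -0.2, 0, 0, 0, 0],
    [-0.3, 1, -0.2, 0, 0, 0, 0],
    [-0.1, 1, 0, 0, 0, 0, 0]
  ]
}}

```text
t: 43.25
position: [457.3, 38.3, 228.1]
orientation: [1.0, 0.019, 0.0, 0.0]
contact_force: [-0.1, 0.1, 0.2]
grip_width: 46.6
gripper_force: 0.0
```

Emit:
{"name": "apply_moves", "arguments": {
  "increments": [
    [0, 1, 0, 0, 0, 0, 0],
    [0, 1, 0, 0, 0, 0, 0],
    [0, 0.23, 0, 0, 0, 0, 0],
    [0, 0, 0, 0, 0, 0, 0],
    [0, 0, 0, 0, 0, 0, 0]
  ]
}}

```text
t: 43.75
position: [458.7, -4.8, 227.4]
orientation: [1.0, 0.019, -0.0, -0.0]
contact_force: [-0.7, -0.3, 0.3]
grip_width: 46.3
gripper_force: 0.0
```

```bash
cat > meas.py <<'E'
from look import *
s=telemetry.read_state();print(s["position"],s["orientation"],s["t"])
m=eyes.camera_model("wrist"); p,d=eyes.capture("wrist"); cv2.imwrite("pics/meas.png",p)
C,c=cloud("wrist",p,d,m); c=c.astype(int)
def near(a,r):
    b=np.array(a,float); o=None
    for _ in range(3):
        o=rings(C,0,b,r,68.5)
        if o[0] is None: break
        b=o[0]
    return o
def probe():
    q=C[(np.hypot(*(C[:,:2]-(626,43)).T)<22)&(C[:,2]>112)&(C[:,2]<205)]
    if len(q)<10: return None
    return least_squares(lambda k:np.hypot(q[:,0]-k[0],q[:,1]-k[1])-10,[626,43],loss="soft_l1").x.round(1)
E
python3 - <<'E'
from meas import *
print("a",near((628,-11),28),"b",near((558.7,-43),24),"probe",probe(),"handle",fit(C,(458,-5),95,20))
q=C[(c.max(1)<120)&(abs(C[:,2]-68.5)<2.5)&(abs(C[:,0]-626)<26)&(abs(C[:,1]-44)<24)]; print(len(q),cv2.minAreaRect(q[:,:2].astype(np.float32)),np.percentile(q[:,0],[1,99]),np.percentile(q[:,1],[1,99]))
E
```

```text
[458.66383476  -4.80920957 227.39971652] [ 9.99820214e-01  1.89612529e-02 -6.23075197e-05 -8.38264906e-05] 43.75
a (array([628.2, -10.6]), 1112, 0.01) b (array([558.7, -42.7]), 965, 0.01) probe [626.2  43.3] handle (266, 93.4, 4.1, (458.3, -4.5), (np.float64(16.5), np.float64(17.1)))
897 ((625.3077392578125, 44.148162841796875), (38.603660583496094, 39.58618927001953), 2.486037015914917) [606.28230862 644.575962  ] [24.12902368 63.66733547]
```

The bore is within about 1 mm. Grip the handle and bring ring_a under the probe: 54 mm along gauge y.

Emit:
{"name": "apply_moves", "arguments": {
  "increments": [
    [0, 0, 1, 0, 0, 0, 0],
    [0, 0, 1, 0, 0, 0, 0],
    [0, 0, 1, 0, 0, 0, 0],
    [0, 0, 1, 0, 0, 0, 0],
    [0, 0, 1, 0, 0, 0, 0],
    [0, 0, 1, 0, 0, 0, 0],
    [0, 0, 1, 0, 0, 0, 0],
    [0, 0, 0.95, 0, 0, 0, 0],
    [0, 0, 0, 0, 0, 0, 0],
    [0, 0, 0, 0, 0, 0, 0]
  ]
}}

```text
t: 44.8
position: [458.6, -4.8, 68.8]
orientation: [1.0, 0.019, -0.0, -0.0]
contact_force: [0.0, -0.8, 0.5]
grip_width: 46.7
gripper_force: 0.0
```

Emit:
{"name": "apply_moves", "arguments": {
  "increments": [
    [0, 0, 0, 0, 0, 0, -1],
    [0, 0, 0, 0, 0, 0, -1],
    [0, 0, 0, 0, 0, 0, -1],
    [0, 0, 0, 0, 0, 0, -1],
    [0, 0, 0, 0, 0, 0, -1]
  ]
}}

```text
t: 45.3
position: [458.6, -5.3, 68.7]
orientation: [1.0, 0.019, 0.0, 0.0]
contact_force: [-0.9, 0.2, 4.2]
grip_width: 17.6
gripper_force: 30.0
```

Emit:
{"name": "apply_moves", "arguments": {
  "increments": [
    [0, -0.2, 0, 0, 0, 0, -1],
    [0, -0.4, 0, 0, 0, 0, -1],
    [0, -0.5, 0, 0, 0, 0, -1],
    [0, -0.5, 0, 0, 0, 0, -1],
    [0, -0.5, 0, 0, 0, 0, -1],
    [0, -0.4, 0, 0, 0, 0, -1],
    [0, -0.2, 0, 0, 0, 0, -1],
    [0, 0, 0, 0, 0, 0, -1],
    [0, 0, 0, 0, 0, 0, -1],
    [0, 0, 0, 0, 0, 0, -1]
  ]
}}

```text
t: 46.3
position: [456.6, 49.3, 68.7]
orientation: [1.0, 0.019, 0.0, -0.0]
contact_force: [-1.8, 1.4, 6.7]
grip_width: 17.6
gripper_force: 30.0
```

```bash
python3 - <<'E'
from look import *
s=telemetry.read_state();print(s["position"],s["t"],s["contact_force"])
for n in("top","side"):
    C,c,m=sync(n); print(n,"a",rings(C,0,np.array([626.5,43]),28),"b",rings(C,0,np.array([558,11.5]),24))
E
```

```text
[456.55392851  49.28443856  68.7224841 ] 46.3 [-1.84414068  1.40936257  6.73824231]
top a (array([627.5,  42. ]), 79, 0.0) b (array([557.7,   9.7]), 93, 0.0)
side a (array([625.7,  43.7]), 98, 0.26) b (None, 0)
```

Emit:
{"name": "apply_moves", "arguments": {
  "increments": [
    [0, 0, 0, 0, 0, 0, -1],
    [0, 0, 0, 0, 0, 0, -1],
    [0, 0, 0, 0, 0, 0, -1],
    [0, 0, 0, 0, 0, 0, -1],
    [0, 0, 0, 0, 0, 0, -1],
    [0, 0, 0, 0, 0, 0, -1],
    [0, 0, 0, 0, 0, 0, -1],
    [0, 0, 0, 0, 0, 0, -1],
    [0, 0, 0, 0, 0, 0, -1],
    [0, 0, 0, 0, 0, 0, -1],
    [0, 0, 0, 0, 0, 0, -1],
    [0, 0, 0, 0, 0, 0, -1]
  ]
}}

```text
t: 47.6
position: [456.6, 49.2, 68.7]
orientation: [1.0, 0.019, 0.0, -0.0]
contact_force: [-1.5, 1.6, 5.6]
grip_width: 17.6
gripper_force: 30.0
```

Emit:
{"name": "apply_moves", "arguments": {
  "increments": [
    [0.2, -0.08, 0, 0, 0, 0, -1],
    [0.4, -0.16, 0, 0, 0, 0, -1],
    [0.5, -0.2, 0, 0, 0, 0, -1],
    [0.5, -0.2, 0, 0, 0, 0, -1],
    [0.5, -0.2, 0, 0, 0, 0, -1],
    [0.5, -0.2, 0, 0, 0, 0, -1],
    [0.5, -0.2, 0, 0, 0, 0, -1],
    [0.3, -0.12, 0, 0, 0, 0, -1],
    [0.13, -0.08, 0, 0, 0, 0, -1],
    [0, 0, 0, 0, 0, 0, -1],
    [0, 0, 0, 0, 0, 0, -1],
    [0, 0, 0, 0, 0, 0, -1]
  ]
}}

```text
t: 48.8
position: [526.3, 80.5, 68.8]
orientation: [1.0, 0.019, 0.001, -0.0]
contact_force: [1.6, 1.8, 4.7]
grip_width: 17.3
gripper_force: 30.0
```

```bash
python3 - <<'E'
from look import *
s=telemetry.read_state();print(s["position"],s["t"],s["contact_force"],s["gripper_force"])
for n in("top","side"):
    C,c,m=sync(n); print(n,"b",rings(C,0,np.array([626.5,43]),24),"a",rings(C,0,np.array([696,75.]),28))
E
```

```text
[526.26803059  80.48509903  68.76219726] 48.8 [1.64998267 1.81239114 4.70192234] 30.000977218151093
top b (array([627.2,  40.9]), 63, 0.0) a (array([696.9,  74. ]), 98, 0.17)
side b (None, 3) a (array([694. ,  75.2]), 81, 0.23)
```

Emit:
{"name": "apply_moves", "arguments": {
  "increments": [
    [0, 0, 0, 0, 0, 0, -1],
    [0, 0, 0, 0, 0, 0, -1],
    [0, 0, 0, 0, 0, 0, -1],
    [0, 0, 0, 0, 0, 0, -1],
    [0, 0, 0, 0, 0, 0, -1],
    [0, 0, 0, 0, 0, 0, -1],
    [0, 0, 0, 0, 0, 0, -1],
    [0, 0, 0, 0, 0, 0, -1],
    [0, 0, 0, 0, 0, 0, -1],
    [0, 0, 0, 0, 0, 0, -1],
    [0, 0, 0, 0, 0, 0, -1],
    [0, 0, 0, 0, 0, 0, -1]
  ]
}}

```text
t: 50.1
position: [526.2, 80.4, 68.8]
orientation: [1.0, 0.019, 0.001, -0.0]
contact_force: [1.7, 1.8, 4.7]
grip_width: 17.3
gripper_force: 30.0
```

Emit:
{"name": "apply_moves", "arguments": {
  "increments": [
    [0, 0, 0, 0, 0, 0, -1],
    [-0.1, 0.2, 0, 0, 0, 0, -1],
    [-0.2, 0.5, 0, 0, 0, 0, -1],
    [-0.3, 0.8, 0, 0, 0, 0, -1],
    [-0.3, 0.8, 0, 0, 0, 0, -1],
    [-0.3, 0.8, 0, 0, 0, 0, -1],
    [-0.3, 0.8, 0, 0, 0, 0, -1],
    [-0.3, 0.8, 0, 0, 0, 0, -1],
    [-0.3, 0.8, 0, 0, 0, 0, -1],
    [-0.3, 0.8, 0, 0, 0, 0, -1],
    [-0.3, 0.8, 0, 0, 0, 0, -1],
    [-0.3, 0.8, 0, 0, 0, 0, -1]
  ]
}}

```text
t: 51.3
position: [471.9, -80.5, 68.7]
orientation: [1.0, 0.019, 0.0, -0.0]
contact_force: [2.4, 2.8, 5.9]
grip_width: 17.3
gripper_force: 30.0
```

Emit:
{"name": "apply_moves", "arguments": {
  "increments": [
    [0, 0.8, 0, 0, 0, 0, -1],
    [0, 0.6, 0, 0, 0, 0, -1],
    [0, 0.4, 0, 0, 0, 0, -1],
    [0, 0.2, 0, 0, 0, 0, -1],
    [0, 0, 0, 0, 0, 0, -1],
    [0, 0, 0, 0, 0, 0, 0.2],
    [0, 0, 0, 0, 0, 0, 0.2],
    [0, 0, 0, 0, 0, 0, 0.2],
    [0, 0, -1, 0, 0, 0, 0.2],
    [0, 0, -1, 0, 0, 0, 0.2],
    [0, 0, -1, 0, 0, 0, 0.2],
    [0, 0, -1, 0, 0, 0, 0.2]
  ]
}}

```text
t: 52.5
position: [473.1, -119.8, 149.0]
orientation: [1.0, 0.019, -0.0, -0.0]
contact_force: [-0.6, -0.1, 0.9]
grip_width: 55.2
gripper_force: 0.0
```

Emit:
{"name": "apply_moves", "arguments": {
  "increments": [
    [0, 0, -1, 0, 0, 0, 0.2],
    [0, 0, -1, 0, 0, 0, 0.2],
    [0, 0, -1, 0, 0, 0, 0.2],
    [0, 0, -0.5, 0, 0, 0, 0.2],
    [0, 0, 0, 0, 0, 0, 0.2],
    [0, 0, 0, 0, 0, 0, 0.2]
  ]
}}

```text
t: 53.1
position: [473.0, -119.8, 217.6]
orientation: [1.0, 0.019, -0.001, -0.0]
contact_force: [0.2, 0.4, -0.5]
grip_width: 56.0
gripper_force: 0.0
```

```bash
python3 - <<'E'
from meas import *
T=sync("top")[0]
h=fit(C,s["position"][:2],95,25); print("handle",h); hx=np.array(h[3])
print("a",near(hx+(170,-6),28),"b",near(hx+(100.5,-38.2),24)); 
for a,r in((hx+(170,-6),28),(hx+(100.5,-38.2),24)): print("top",rings(T,0,a,r))
print("bore expect",hx+(168.4,47.9))
q=C[(c[:,0]>c[:,2]*1.6)&(C[:,1]<-240)&(C[:,2]>20)&(C[:,2]<30)]; print("tray wrist",len(q),cv2.minAreaRect(q[:,:2].astype(np.float32)) if len(q) else 0)
C2,c2,_=sync("top"); q=C2[(c2[:,0]>c2[:,2]*1.6)&(C2[:,1]<-240)&(C2[:,1]>-480)&(C2[:,0]>340)&(C2[:,0]<650)&(C2[:,2]>-3)&(C2[:,2]<30)]; print("tray top",len(q),cv2.minAreaRect(q[:,:2].astype(np.float32)))
E
```

```text
[ 473.04505286 -119.79990553  217.58903755] [ 9.99820081e-01  1.89610590e-02 -5.00860981e-04 -1.83572780e-04] 53.1
handle (281, 93.4, 4.1, (473.0, -119.9), (np.float64(16.8), np.float64(17.1)))
a (array([ 642.6, -126.2]), 1165, 0.01) b (array([ 573.3, -158.1]), 1028, 0.01)
top (array([ 643.4, -128. ]), 104, 0.01)
top (array([ 574.1, -159.3]), 55, 0.0)
bore expect [641.4 -72. ]
tray wrist 1581 ((495.5904235839844, -356.0314025878906), (240.05186462402344, 171.45706176757812), 4.664214134216309)
tray top 2702 ((497.97332763671875, -357.8539733886719), (242.4785919189453, 170.8920135498047), 4.992283344268799)
```

Tray centre is (496.5,-357) at yaw 4.8°. Ring_b is at (573.5,-158.6) and ring_a at (642.8,-127). Picking ring_b first.

Emit:
{"name": "apply_moves", "arguments": {
  "increments": [
    [1, 0.43, 0, 0, 0, 0, 0.4],
    [1, 0.43, 0.5, 0, 0, 0, 0.4],
    [1, 0.43, 1, 0, 0, 0, 0.4],
    [1, 0.43, 1, 0, 0, 0, 0.4],
    [0.95, 0.41, 1, 0, 0, 0, 0.4],
    [0, 0, 1, 0, 0, 0, 0.4],
    [0, 0, 1, 0, 0, 0, 0.4],
    [0, 0, 0.7, 0, 0, 0, 0.4],
    [0, 0, 0.4, 0, 0, 0, 0.4],
    [0, 0, 0, 0, 0, 0, 0.4],
    [0, 0, 0, 0, 0, 0, 0.4]
  ]
}}

```text
t: 54.35
position: [574.3, -158.9, 87.0]
orientation: [1.0, 0.019, 0.0, 0.0]
contact_force: [1.0, 0.5, -0.1]
grip_width: 65.2
gripper_force: 0.0
```

Emit:
{"name": "apply_moves", "arguments": {
  "increments": [
    [-0.02, 0, 0.7, 0, 0, 0, 0.4],
    [0, 0, 0.5, 0, 0, 0, 0.4],
    [0, 0, 0.15, 0, 0, 0, 0.4],
    [0, 0, 0, 0, 0, 0, 0.4],
    [0, 0, 0, 0, 0, 0, -1],
    [0, 0, 0, 0, 0, 0, -1],
    [0, 0, 0, 0, 0, 0, -1],
    [0, 0, 0, 0, 0, 0, -1],
    [0, 0, -0.5, 0, 0, 0, -1],
    [0, 0, -1, 0, 0, 0, -1],
    [0, 0, -1, 0, 0, 0, -1],
    [0, 0, -1, 0, 0, 0, -1]
  ],
  "squeeze": 35
}}

```text
t: 55.55
position: [573.5, -158.7, 130.8]
orientation: [1.0, 0.019, 0.0, -0.0]
contact_force: [0.6, 1.2, -1.2]
grip_width: 46.7
gripper_force: 35.0
```

```bash
cat > go.py <<'E'
import sys
from h import *
from scipy.spatial.transform import Rotation as R
s=telemetry.read_state(); M=R.from_quat(s["orientation"]).as_matrix(); t=np.array(list(map(float,sys.argv[1:4])))
print(s["position"].round(1),"yaw",np.degrees(np.arctan2(M[1,0],M[0,0])).round(2),"units",(M.T@(t-s["position"])/20).round(2),"j",s["joint_pos"].round(2),s["grip_width"])
E
python3 go.py 446.7 -361 150
```

```text
[ 573.5 -158.7  130.8] yaw 2.17 units [-6.72  9.87 -0.96] j [-0.35  0.53  1.61  0.    1.    1.18] 46.73074828739703
```

Emit:
{"name": "apply_moves", "arguments": {
  "increments": [
    [-0.67, 0.98, -0.1, 0, 0, 0, -1],
    [-0.67, 0.99, -0.1, 0, 0, 0, -1],
    [-0.67, 0.99, -0.1, 0, 0, 0, -1],
    [-0.67, 0.99, -0.1, 0, 0, 0, -1],
    [-0.67, 0.99, -0.1, 0, 0, 0, -1],
    [-0.67, 0.99, -0.1, 0, 0, 0, -1],
    [-0.67, 0.99, -0.1, 0, 0, 0, -1],
    [-0.67, 0.99, -0.1, 0, 0, 0, -1],
    [-0.67, 0.99, -0.1, 0, 0, 0, -1],
    [-0.67, 0.99, -0.1, 0, 0, 0, -1],
    [0, 0, 0.5, 0, 0, 0, -1],
    [0, 0, 1, 0, 0, 0, -1]
  ]
}}

```text
t: 56.75
position: [447.6, -362.2, 120.4]
orientation: [1.0, 0.018, 0.001, 0.001]
contact_force: [0.1, 0.6, -1.4]
grip_width: 46.4
gripper_force: 35.0
```

Emit:
{"name": "apply_moves", "arguments": {
  "increments": [
    [0, 0, 1, 0, 0, 0, -1],
    [0, 0, 1, 0, 0, 0, -1],
    [0, 0, 1, 0, 0, 0, -1],
    [0, 0, 1, 0, 0, 0, -1],
    [0, 0, 0.6, 0, 0, 0, -1],
    [0, 0, 0, 0, 0, 0, -1],
    [0, 0, 0, 0, 0, 0, -1]
  ]
}}

```text
t: 57.45
position: [447.5, -361.5, 27.9]
orientation: [1.0, 0.019, 0.0, 0.0]
contact_force: [0.1, -0.7, -1.2]
grip_width: 46.9
gripper_force: 35.0
```

Emit:
{"name": "apply_moves", "arguments": {
  "increments": [
    [0, 0, 0.4, 0, 0, 0, -1],
    [0, 0, 0.1, 0, 0, 0, -1],
    [0, 0, 0.08, 0, 0, 0, -1],
    [0, 0, 0, 0, 0, 0, -1],
    [0, 0, 0, 0, 0, 0, -1]
  ]
}}

```text
t: 57.95
position: [447.2, -361.6, 16.0]
orientation: [1.0, 0.019, 0.0, 0.0]
contact_force: [1.4, -0.7, -1.5]
grip_width: 46.7
gripper_force: 35.0
```

Emit:
{"name": "apply_moves", "arguments": {
  "increments": [
    [0, 0, 0.06, 0, 0, 0, -1],
    [0, 0, 0, 0, 0, 0, -1],
    [0, 0, 0, 0, 0, 0, -1]
  ]
}}

```text
t: 58.25
position: [447.2, -361.5, 14.7]
orientation: [1.0, 0.019, 0.0, 0.0]
contact_force: [0.2, -0.6, -1.6]
grip_width: 46.4
gripper_force: 35.0
```

Emit:
{"name": "apply_moves", "arguments": {
  "increments": [
    [0, 0, 0.05, 0, 0, 0, -1],
    [0, 0, 0.03, 0, 0, 0, -1],
    [0, 0, 0, 0, 0, 0, -1]
  ]
}}

```text
t: 58.55
position: [447.3, -361.6, 13.8]
orientation: [1.0, 0.019, 0.0, 0.0]
contact_force: [-2.8, 2.9, 9.0]
grip_width: 46.2
gripper_force: 35.0
```

Contact on the tray floor. Release, rise, and head back for ring_a while turning the tool +90°.

Emit:
{"name": "apply_moves", "arguments": {
  "increments": [
    [0, 0, 0, 0, 0, 0, 0.4],
    [0, 0, 0, 0, 0, 0, 0.4],
    [0, 0, 0, 0, 0, 0, 0.4],
    [0, 0, -0.5, 0, 0, 0, 0.4],
    [0, 0, -1, 0, 0, 0, 0.4],
    [0, 0, -1, 0, 0, 0, 0.4],
    [0, 0, -1, 0, 0, 0, 0.6],
    [0, 0, -1, 0, 0, 0, 0.6],
    [0, 0, -1, 0, 0, 0, 0.6],
    [0, 0, -1, 0, 0, 0, 0.6],
    [0, 0, -1, 0, 0, 0, 0.6],
    [0, 0, -0.5, 0, 0, 0, 0.6]
  ]
}}

```text
t: 59.75
position: [447.6, -361.9, 175.3]
orientation: [1.0, 0.019, 0.001, 0.001]
contact_force: [0.9, 0.4, 0.2]
grip_width: 74.1
gripper_force: 0.0
```

```bash
python3 go.py 642.8 -127 170; python3 - <<'E'
from look import *
C,c,m=sync("wrist"); print("b",rings(C,0,np.array([447.,-361.5]),24,24)); T=sync("top")[0]; print("top b",rings(T,0,np.array([447.,-361.5]),24,25),"a",rings(T,0,np.array([643.,-127]),28))
E
```

```text
[ 447.6 -361.9  175.3] yaw 2.17 units [ 10.2  -11.37   0.26] j [-0.76  0.44  1.63  0.    1.07  0.77] 74.06657252870764
b (array([ 446.7, -360.8]), 938, 0.0)
top b (array([ 447.6, -361.7]), 31, 0.0) a (array([ 643.5, -128.1]), 106, 0.01)
```

Emit:
{"name": "apply_moves", "arguments": {
  "increments": [
    [0.85, -0.95, 0, 0, 0, 0, 0.6],
    [0.85, -0.95, 0, 0, 0, 0, 0.6],
    [0.85, -0.95, 0, 0, 0, 0, 0.6],
    [0.85, -0.95, 0, 0, 0, 0, 0.6],
    [0.85, -0.95, 0, 0, 0, 0, 0.6],
    [0.85, -0.95, 0, 0, 0, 0, 0.6],
    [0.85, -0.95, 0, 0, 0, 0, 0.6],
    [0.85, -0.95, 0, 0, 0, 0, 0.6],
    [0.85, -0.95, 0, 0, 0, 0, 0.6],
    [0.85, -0.95, 0, 0, 0, 0, 0.6],
    [0.85, -0.95, 0, 0, 0, 0, 0.6],
    [0.85, -0.92, 0, 0, 0, 0, 0.6]
  ]
}}

```text
t: 61.05
position: [642.5, -125.5, 171.7]
orientation: [1.0, 0.019, -0.001, -0.0]
contact_force: [-1.0, 0.6, -0.2]
grip_width: 74.4
gripper_force: 0.0
```

Emit:
{"name": "apply_moves", "arguments": {
  "increments": [
    [0, 0, 0, 0, 0, -0.0455, 0.6],
    [0, 0, 0, 0, 0, -0.0455, 0.6],
    [0, 0, 0, 0, 0, -0.0455, 0.6],
    [0, 0, 0, 0, 0, -0.0455, 0.6],
    [0, 0, 0, 0, 0, -0.0455, 0.6],
    [0, 0, 0, 0, 0, -0.0455, 0.6],
    [0, 0, 0, 0, 0, -0.0455, 0.6],
    [0, 0, 0, 0, 0, -0.0455, 0.6],
    [0, 0, 0, 0, 0, -0.0455, 0.6],
    [0, 0, 0, 0, 0, -0.0455, 0.6],
    [0, 0, 0, 0, 0, -0.0455, 0.6],
    [0, 0, 0, 0, 0, 0, 0.6]
  ]
}}

```text
t: 62.25
position: [641.9, -126.4, 171.8]
orientation: [0.692, 0.722, -0.0, -0.001]
contact_force: [-0.6, -0.7, 0.8]
grip_width: 74.7
gripper_force: 0.0
```

```bash
python3 go.py 642.8 -127.3 60
```

```text
[ 641.9 -126.4  171.8] yaw 92.38 units [-0.05  0.05  5.59] j [-0.27  0.59  1.4   0.    1.15 -0.31] 74.65498341394898
```

Emit:
{"name": "apply_moves", "arguments": {
  "increments": [
    [-0.05, 0.05, 0.5, 0, 0, 0, 0.6],
    [0, 0, 1, 0, 0, 0, 0.6],
    [0, 0, 1, 0, 0, 0, 0.6],
    [0, 0, 1, 0, 0, 0, 0.6],
    [0, 0, 1, 0, 0, 0, 0.6],
    [0, 0, 0.6, 0, 0, 0, 0.6],
    [0, 0, 0.3, 0, 0, 0, 0.6],
    [0, 0, 0.1, 0, 0, 0, 0.6],
    [0, 0, 0, 0, 0, 0, 0.6],
    [0, 0, 0, 0, 0, 0, 0.6]
  ]
}}

```text
t: 63.25
position: [643.9, -127.6, 63.8]
orientation: [0.693, 0.721, 0.0, 0.001]
contact_force: [0.4, -0.8, 0.4]
grip_width: 74.5
gripper_force: 0.0
```

Emit:
{"name": "apply_moves", "arguments": {
  "increments": [
    [0, 0, 0, 0, 0, 0, -1],
    [0, 0, 0, 0, 0, 0, -1],
    [0, 0, 0, 0, 0, 0, -1],
    [0, 0, 0, 0, 0, 0, -1],
    [0, 0, -0.5, 0, 0, 0, -1],
    [0, 0, -1, 0, 0, 0, -1],
    [0, 0, -1, 0, 0, 0, -1],
    [0, 0, -1, 0, 0, 0, -1],
    [0, 0, -1, 0, 0, 0, -1],
    [0, 0, 0, 0, 0, 0, -1]
  ]
}}

```text
t: 64.25
position: [644.6, -127.8, 156.1]
orientation: [0.693, 0.721, 0.001, 0.002]
contact_force: [0.4, 0.0, -1.8]
grip_width: 54.4
gripper_force: 35.0
```

```bash
python3 go.py 546.3 -353 150
```

```text
[ 644.6 -127.8  156.1] yaw 92.26 units [-11.06  -5.36   0.3 ] j [-0.27  0.6   1.41  0.    1.12 -0.31] 54.43400287934603
```

Emit:
{"name": "apply_moves", "arguments": {
  "increments": [
    [-1, -0.49, 0, 0, 0, 0, -1],
    [-1, -0.49, 0, 0, 0, 0, -1],
    [-1, -0.49, 0, 0, 0, 0, -1],
    [-1, -0.49, 0, 0, 0, 0, -1],
    [-1, -0.49, 0, 0, 0, 0, -1],
    [-1, -0.49, 0, 0, 0, 0, -1],
    [-1, -0.49, 0, 0, 0, 0, -1],
    [-1, -0.49, 0, 0, 0, 0, -1],
    [-1, -0.49, 0, 0, 0, 0, -1],
    [-1, -0.49, 0, 0, 0, 0, -1],
    [-1, -0.46, 0, 0, 0, 0, -1],
    [0, 0, 0.5, 0, 0, 0, -1]
  ]
}}

```text
t: 65.45
position: [544.2, -353.9, 143.0]
orientation: [0.694, 0.72, -0.0, 0.001]
contact_force: [0.2, -0.1, -2.8]
grip_width: 54.5
gripper_force: 35.0
```

Emit:
{"name": "apply_moves", "arguments": {
  "increments": [
    [0, 0, 1, 0, 0, 0, -1],
    [0, 0, 1, 0, 0, 0, -1],
    [0, 0, 1, 0, 0, 0, -1],
    [0, 0, 1, 0, 0, 0, -1],
    [0, 0, 1, 0, 0, 0, -1],
    [0, 0, 0.8, 0, 0, 0, -1],
    [0, 0, 0, 0, 0, 0, -1],
    [0, 0, 0, 0, 0, 0, -1]
  ]
}}

```text
t: 66.25
position: [545.1, -351.3, 27.0]
orientation: [0.693, 0.721, -0.0, -0.0]
contact_force: [0.6, -0.6, -2.4]
grip_width: 54.4
gripper_force: 35.0
```

Emit:
{"name": "apply_moves", "arguments": {
  "increments": [
    [0, 0, 0.3, 0, 0, 0, -1],
    [0, 0, 0.08, 0, 0, 0, -1],
    [0, 0, 0, 0, 0, 0, -1],
    [0, 0, 0, 0, 0, 0, -1]
  ]
}}

```text
t: 66.65
position: [545.1, -351.7, 19.8]
orientation: [0.693, 0.721, 0.0, 0.0]
contact_force: [0.0, 1.3, -1.6]
grip_width: 54.5
gripper_force: 35.0
```

Emit:
{"name": "apply_moves", "arguments": {
  "increments": [
    [0, 0, 0.07, 0, 0, 0, -1],
    [0, 0, 0, 0, 0, 0, -1],
    [0, 0, 0, 0, 0, 0, -1]
  ]
}}

```text
t: 66.95
position: [545.0, -351.6, 18.0]
orientation: [0.693, 0.721, -0.0, -0.0]
contact_force: [-0.2, 0.4, -1.4]
grip_width: 54.8
gripper_force: 35.0
```

Emit:
{"name": "apply_moves", "arguments": {
  "increments": [
    [0, 0, 0.06, 0, 0, 0, -1],
    [0, 0, 0, 0, 0, 0, -1],
    [0, 0, 0, 0, 0, 0, -1]
  ]
}}

```text
t: 67.25
position: [545.1, -351.7, 17.3]
orientation: [0.693, 0.721, 0.0, 0.0]
contact_force: [-2.6, 1.1, 5.2]
grip_width: 54.4
gripper_force: 35.0
```

Contact. Release, rise, then back away toward -x for a last look.

Emit:
{"name": "apply_moves", "arguments": {
  "increments": [
    [0, 0, 0, 0, 0, 0, 0.45],
    [0, 0, 0, 0, 0, 0, 0.45],
    [0, 0, 0, 0, 0, 0, 0.45],
    [0, 0, -0.5, 0, 0, 0, 0.45],
    [0, 0, -1, 0, 0, 0, 0.45],
    [0, 0, -1, 0, 0, 0, 0.45],
    [0, 0, -1, 0, 0, 0, 0.45],
    [0, 0, -1, 0, 0, 0, 0.45],
    [0, 0, -1, 0, 0, 0, 0.45],
    [0, 0, -1, 0, 0, 0, 0.45],
    [0, 0, -1, 0, 0, 0, 0.45],
    [0, 0, -1, 0, 0, 0, 0.45]
  ]
}}

```text
t: 68.45
position: [545.0, -351.5, 188.5]
orientation: [0.693, 0.721, 0.0, 0.0]
contact_force: [-0.0, -0.5, 0.7]
grip_width: 67.8
gripper_force: 0.0
```

Emit:
{"name": "apply_moves", "arguments": {
  "increments": [
    [0, -1, -1, 0, 0, 0, 0.45],
    [0, -1, -1, 0, 0, 0, 0.45],
    [0, -1, -1, 0, 0, 0, 0.45],
    [0, -1, 0, 0, 0, 0, 0.45],
    [0, -1, 0, 0, 0, 0, 0.45],
    [0, -1, 0, 0, 0, 0, 0.45],
    [0, -1, 0, 0, 0, 0, 0.45],
    [0, -1, 0, 0, 0, 0, 0.45],
    [0, -1, 0, 0, 0, 0, 0.45],
    [0, 0, 0, 0, 0, 0, 0.45],
    [0, 0, 0, 0, 0, 0, 0.45]
  ]
}}

```text
t: 69.55
position: [365.4, -358.8, 247.5]
orientation: [0.693, 0.721, 0.0, 0.001]
contact_force: [-1.1, 0.5, 0.6]
grip_width: 67.0
gripper_force: 0.0
```

```bash
python3 - <<'E'
from look import *
print(telemetry.read_state()["position"])
m=eyes.camera_model("top"); p,d=eyes.capture("top"); C,_=cloud("top",p,d,m)
print("b",rings(C,0,np.array([447.,-361.5]),24,25),"a",rings(C,0,np.array([546.,-352]),28,25))
q=C[(np.hypot(*(C[:,:2]-(616,295)).T)<25)&(abs(C[:,2]-70)<5)];print("knob",len(q),cv2.minAreaRect(q[:,:2].astype(np.float32)))
cv2.imwrite("pics/end.png",cv2.resize(p[90:310,110:450],None,fx=2.35,fy=2.35,interpolation=cv2.INTER_CUBIC))
E
```

```text
[ 365.39480927 -358.83339189  247.53623649]
b (array([ 448. , -361.5]), 70, 0.02) a (array([ 544.3, -351.5]), 81, 0.0)
knob 32 ((615.0703125, 294.1505432128906), (26.226097106933594, 10.402037620544434), 10.78027057647705)
```

View pics/end.png

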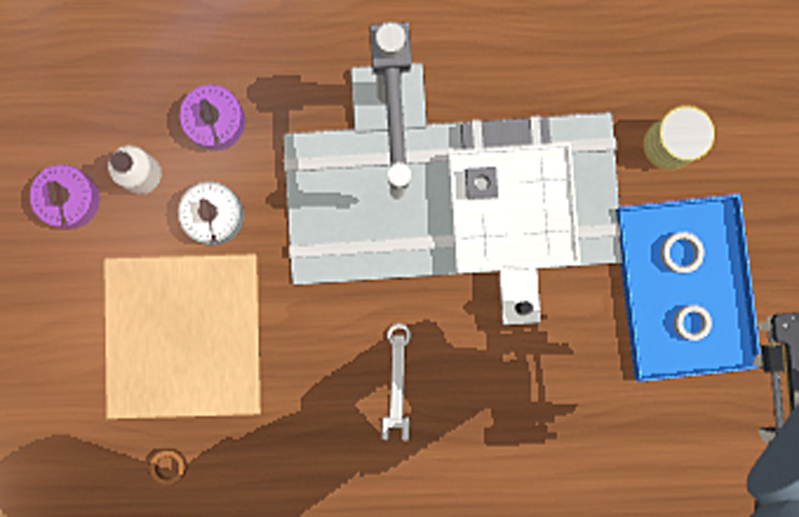

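Both rings lie flat in the tray at (684,252) and (694,322), the dial pointer is at zero (212,238), and the bottle, stack and spanner have not moved. Handing in.

```bash
python3 -c "
from plant import job_done; print(job_done())"
```

```text
the job is handed in; nothing more can be done
None
```

The job is handed in with no verdict shown: the dial was zeroed with the bore about 1 mm off the probe, ring_a then ring_b (the only two found) paused over a second within about 1 mm of it, both now lie flat in the tray, the dial reads zero, and the bottle, stack and spanner look unmoved.

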